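# Two bicycle job trays

## Robot

A 6-joint arm with a two-finger parallel gripper is mounted at the origin on the work surface. World frame = base frame: x ahead of the robot, y to its left, z up, the work surface at z = 0. Lengths are in m, angles in rad, forces in N, time in s.
With the tool pointing down it reaches from about 0.325 to 1 m from the base axis. Payload 5.1 kg.
Tool frame: the origin (TCP) lies at the very end of the fingers, on their centre line; the grasp point (between the pads) lies 19 mm behind it; z points along the fingers, y is the line along which they close (so a half turn about z gives the same grasp; the last joint's range is limited). The gripper opens to 85 mm and grips with 20 to 120 N. Pads are 22 mm wide; open, the fingers measure 114 mm over their backs; the gripper's body (76 mm by 85 mm) begins 54 mm behind the grasp point. The pads swing forward as they close: fully open they stand 13 mm farther back than shut.
Start: joints at [1.213, 0.124, 1.65, -0, 1.367, -0.083], TCP at [0.176, 0.626, 0.194] pointing down, gripper open.
Joint ranges: [-2.61, 2.61], [-1.02, 2.33], [0.03, 2.71], [-1.35, 4.49], [0.32, 2.68], [-2.91, 2.91]. Speed limits (rad/s): [2.57, 2.57, 3.14, 3.14, 3.14, 3.14].

## Interface

Orientations are given as a unit quaternion [w, x, y, z].
In Python, from workcell import get_obs, snapshot, camera_info, finish_job gives the robot as it stands.
- The arm moves only by the shell command python3 -m pendant 'ROWS' [FORCE]. ROWS is JSON, a list of rows, each a list of 7 numbers: the turn, a rotation vector about the tool's x, y, z in degrees, then the shift along the tool's x, y, z in mm, then the opening, from 0 (shut) to 1 (fully open). A call has exactly 8 rows; each row shifts and turns the commanded pose from where the row before left it, along the tool's axes as they then stand; what a row does not reach is not made up. A row lasts 1/10 s, in which the tool goes at most 50 mm and 8.59 degrees, less where a joint would pass 70% of its speed; a pose out of reach is approached as far as the arm can. A call with a gripper value outside its range is refused whole. The fingers move at their own pace and stop on an object; FORCE is the grip in N (left out, the last holds). Time passes only in rows, so rows that do not move let the fingers close, or fill a call up. It gives the time, the measured TCP pose, the force, the opening and the grip force at its end, in the units of the state.
- get_obs(): the state, without advancing time (a new reading comes with each control period).
- snapshot(name): name is "side" or "top"; returns the picture (420x560x3 uint8, red, green, blue); there is no depth.
- camera_info(name): a dict with "fx", "fy", "cx", "cy" (pixels), "position" and "rotation" of the camera in the world. Camera axes: x right, y down, z forward; pixel columns grow to the right and rows downward; lengths in m; the calibration is good to about 2 mm. A picture is of the moment at which its call begins. camera_info takes no time and is no camera call.
- finish_job(): hands the job in; it is judged then, once.
The state is a dict: "t": time; "joints": joint angles; "qvel": joint speeds; "tau": joint torques, N m; "eef_pos": TCP position; "eef_rot": TCP orientation; "contact_force": force on the tool from outside, world axes, zero at the start; "torque": the same for the moment, N m; "gripper_width": finger opening in m; "grip_force": force on a finger pad.
Only numpy, scipy, OpenCV 4.12 (cv2) and the standard library are available. Lean on these libraries where they do the work, as an engineer would, in place of code of your own. Each camera call takes 0.05 s, during which the arm holds its last target. There are 200 camera calls.

## Task

Make up the two job trays from the bicycle parts on the bench: the front-end tray gets the handlebar stem and the headset cup, the rear-wheel tray gets the thru-axle, the brake caliper and the freehub body. Set each part down on its own outline on the tray's card, the same way up as it lies on the bench and turned the way it is drawn. Leave the bottom-bracket cup, the grease tin and the spanner where they lie.

Things in the scene. Friction and masses are not known exactly. Their poses are not given: they have to be found in the camera images.
- front_tray: front-end fixed steel tray 240 (x) x 180 (y) mm, rim 10 mm high, floor top at z 3 mm, white card with black outlines; left or right. Origin: centre of underside. Outlines: stem, its origin at x -50, y -30 mm, its x along tray x (round steerer end to -x, bar clamp to +x); headset cup, 52 mm circle with wide bore, at x 62, y 32 mm.
- rear_tray: rear-wheel fixed steel tray 240 (x) x 180 (y) mm, rim 10 mm high, floor top at z 3 mm, white card with black outlines; left or right. Origin: centre of underside. Outlines: L-shaped axle, origin at x 0, y 45 mm, its x along tray x (lever at -x end, pointing inwards, -y); caliper at x 48, y -42 mm, long side along x; freehub, 35 mm circle, at x -62, y -46 mm.
- stem: black handlebar stem, 84 (x) x 46 (y) x 42 (z) mm, 160 g. Origin: mid-length on its underside. Upright steerer clamp (36 mm across, bore on top) centred at x -24; bar clamp (lying cylinder, axis y, 46 mm between flat ends, x 0 to 42) centred at x 21, z 21 mm; 30 mm wide neck between. Grasp: across the bar clamp's flat ends, closing along y, at x 15, z 21 to 25 mm.
- headset_cup: dark steel headset cup: ring 52 mm across at its foot (lower 13 mm), 45 mm above, 22 mm high, wide open bore, 60 g. Origin: centre of its underside, z up. Grasp the outside of the foot, 52 mm, any yaw, fingertips close above the surface.
- axle: thru-axle lying flat, L-shaped, 80 g: aluminium rod 15 mm thick, 130 mm long along x (x -65 to 65, axis at z 7.5 mm, thread at +x end); black lever 16 mm wide, 12 mm high at the -x end (centred at x -58) reaching 52 mm from the rod's axis towards -y. Origin: under the rod's middle. Grasp across the rod, closing along y, at x -15 mm, fingertips close above the surface.
- caliper: grey disc-brake caliper: body 58 (x) x 36 (y) x 30 (z) mm with a slot along x and a bolted lug at each end (88 mm overall, lugs 16 mm wide, 16 mm high with bolts), 130 g. Origin: centre of its underside. Grasp across the body, 36 mm, closing along y, at z 10 to 25 mm. Either way round will do on its outline.
- freehub: freehub: bright steel splined cylinder standing upright, 35 mm across, 37 mm high (the top 5 mm a 26 mm boss), dark bore on top, 100 g. Origin: centre of its underside, z up. Grasp its side, 35 mm, at z 10 to 25 mm, any yaw.
- bb_cup: bottom-bracket cup, loose, stays: silver ring 42 mm across at its notched foot, threaded barrel 37 mm across above, 26 mm high. Origin: centre of its underside.
- grease_tin: round grease tin with a steel lid, loose, stays: 62 mm across, 31 mm high. Origin: centre of its underside.
- spanner: combination spanner, loose, stays: 140 mm long, flat, lying along its x axis. Origin: on its underside near mid-length.
Not all that is in view belongs to the job. Leave any purple look-alike of the freehub alone.

How it is judged:
By the outcome, as a careful person would: the job done as asked, in the order asked, and still so for the second after the job is handed in, with the robot touching nothing.
It also fails if it takes over 122 s, if anything falls off the work surface, if the arm or the gripper's body presses on something with over 40 N, if the wrist force passes 120 N, or if a joint passes its speed limit or range.

## Working session

There is one attempt and no reset: what is moved stays moved. The work goes in short steps, Python scripts to look and compute and a shell command to move; the robot and the scene stay as the last step left them, time stands still between calls to the robot, and variables do not carry over. Pictures are saved under pics/ and viewed, at most 14 in all, crops included, and the job is handed in when it is done.

```bash
mkdir -p pics; ls; python3 - <<'E'
from workcell import *
import cv2
for n in("top","side"):
    im=snapshot(n); cv2.imwrite(f"pics/{n}0.png",im[:,:,::-1]); 
    c=camera_info(n); print(n,c)
o=get_obs(); print(o['t'],o['eef_pos'],o['eef_rot'],o['gripper_width'])
E
```

```text
pics
top {'fx': 544.2909081773258, 'fy': 544.2909081773258, 'cx': 278.4196205811777, 'cy': 206.60773359356986, 'position': array([0.47762975, 0.01253259, 1.26827954]), 'rotation': array([-0.01017739,  0.7100815 , -0.70384248,  0.01692457])}
side {'fx': 380.8955587383558, 'fy': 380.8955587383558, 'cx': 275.8964293287148, 'cy': 208.54399194709885, 'position': array([0.11037501, 0.41825578, 0.50050596]), 'rotation': array([ 0.16854365, -0.32753212,  0.83740803, -0.40381126])}
0.1 [0.17616376 0.62501292 0.19264885] [-2.04413453e-04  1.36942323e-01  9.90578559e-01 -9.36605153e-04] 0.08523726073122229
```

```bash
python3 - <<'E'
import cv2
a=cv2.imread("pics/top0.png"); cv2.imwrite("pics/top0b.png",cv2.resize(a,(800,600),interpolation=cv2.INTER_CUBIC))
E
```

```text
(no output)
```

View pics/top0b.png

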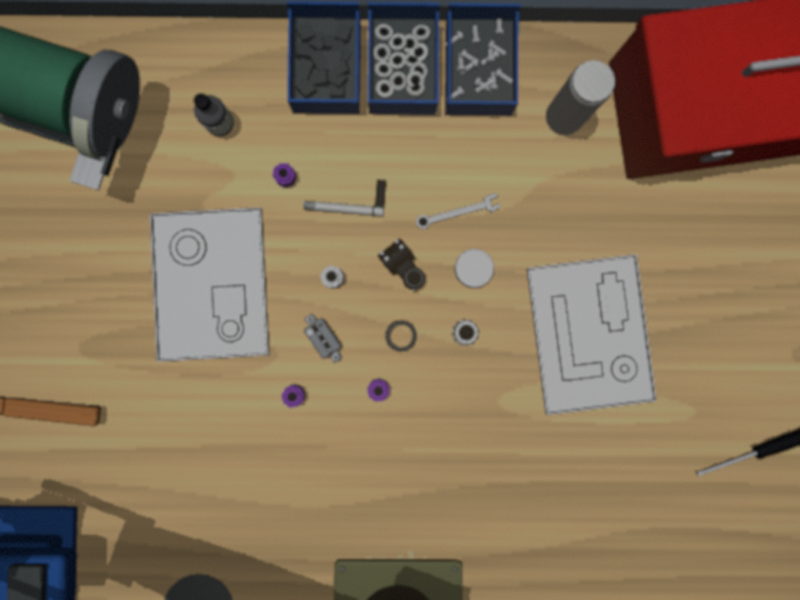

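View pics/side0.png

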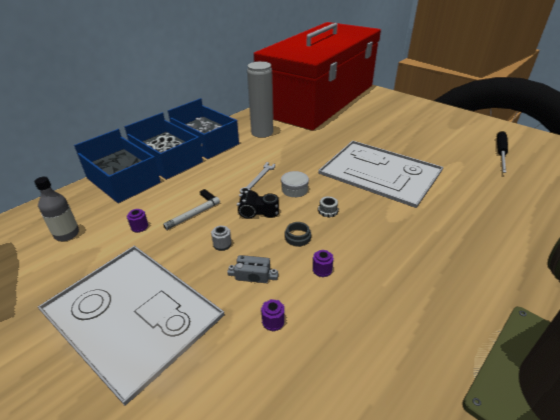

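The bench is seen with +x up and +y to the left. In 800x600 pixels, the front tray is at (210,284) on the left and the rear tray at (591,335) on the right. There are two silver freehub candidates: (332,277), which is tall and narrow in the side view, and (466,332), a wide notched ring that I take for the bb cup. The three purple ones are decoys. I'll enlarge to confirm.

```bash
cat > h.py <<'E'
import numpy as np, cv2
from workcell import *
from scipy.spatial.transform import Rotation as R
def cam(n):
    c=camera_info(n); q=c['rotation']; return c,R.from_quat([q[1],q[2],q[3],q[0]]).as_matrix(),np.array(c['position'])
def p2w(n,uv,z):
    c,M,p=cam(n); uv=np.atleast_2d(uv).astype(float)
    d=np.c_[(uv[:,0]-c['cx'])/c['fx'],(uv[:,1]-c['cy'])/c['fy'],np.ones(len(uv))]@M.T
    return p+d*((z-p[2])/d[:,2])[:,None]
def w2p(n,P):
    c,M,p=cam(n); q=(np.atleast_2d(P)-p)@M
    return np.c_[q[:,0]/q[:,2]*c['fx']+c['cx'],q[:,1]/q[:,2]*c['fy']+c['cy']]
E
python3 - <<'E'
from h import *
a=cv2.imread("pics/top0.png")
c=a[115:290,200:365]; c=cv2.resize(c,None,fx=3.4,fy=3.4,interpolation=cv2.INTER_CUBIC)
s=cv2.imread("pics/side0.png")[150:290,130:350]; 
cv2.imwrite("pics/c1.png",c)
l=cv2.resize(a[140:260,100:195],None,fx=4,fy=4,interpolation=cv2.INTER_CUBIC); r=cv2.resize(a[175:295,365:465],None,fx=4,fy=4,interpolation=cv2.INTER_CUBIC)
cv2.imwrite("pics/c2.png",np.hstack([l,r]))
# tray rects (white card)
hsv=cv2.cvtColor(a,cv2.COLOR_BGR2HSV); m=((hsv[...,1]<40)&(hsv[...,2]>120)).astype(np.uint8)
for q in cv2.findContours(m,cv2.RETR_EXTERNAL,2)[0]:
    if cv2.contourArea(q)>4000:
        b=cv2.boxPoints(cv2.minAreaRect(q)); w=p2w("top",b,.010)[:,:2]
        print(np.round(b,1).tolist(),np.round(w,4).tolist(),w.mean(0),np.linalg.norm(np.diff(w,axis=0),axis=1))
E
```

```text
[[368.29998779296875, 187.39999389648438], [445.3999938964844, 177.1999969482422], [458.8999938964844, 280.1000061035156], [381.79998779296875, 290.20001220703125]] [[0.5725, -0.2073], [0.5978, -0.387], [0.3599, -0.4176], [0.3352, -0.2391]] [ 0.46637465 -0.31274957] [0.18138353 0.23989675 0.18011374]
[[104.69999694824219, 148.8000030517578], [182.3000030517578, 145.10000610351562], [187.3000030517578, 248.6999969482422], [109.5999984741211, 252.39999389648438]] [[0.6563, 0.4043], [0.6668, 0.2248], [0.4271, 0.2098], [0.4172, 0.388]] [0.54185338 0.30674303] [0.17975577 0.2400784  0.17847149]
```

View pics/c1.png

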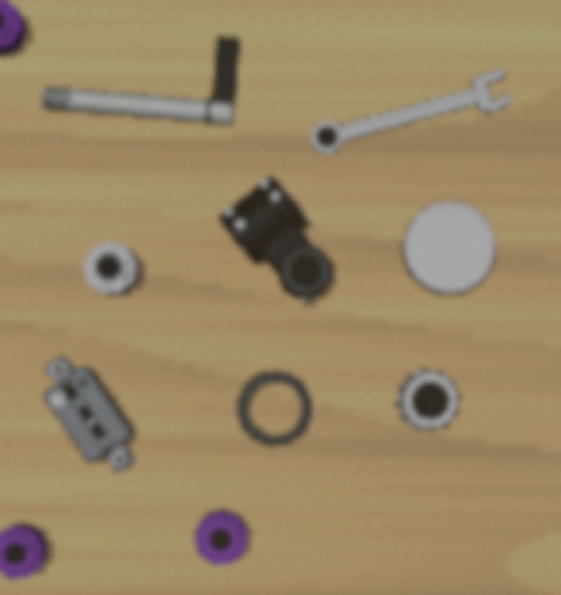

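View pics/c2.png

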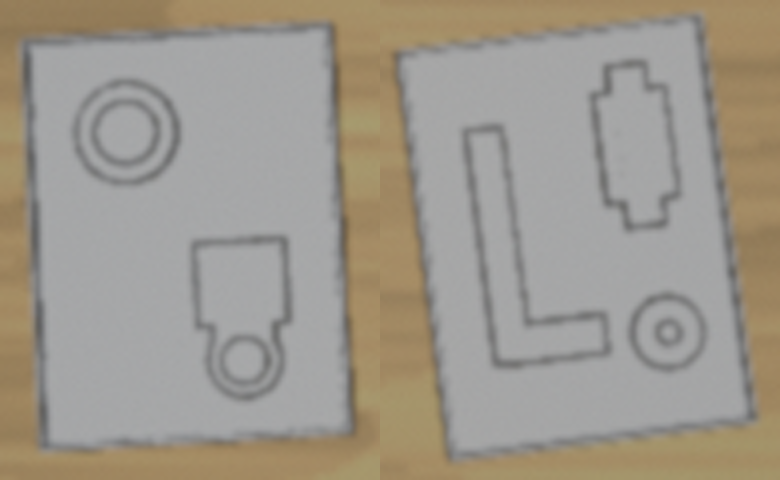

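The enlarged crop settles it. The freehub is at crop (112,268): plain bright side with a small bore. The bb cup at (430,400) has a notched foot. Front-tray outlines: cup top left, stem bottom right with its round end towards the robot. Rear-tray outlines: axle left with the lever at the robot end, caliper top right, freehub bottom right. Next I'll fit silhouettes to get the poses.

```bash
cat > fit.py <<'E'
from h import *
from scipy.optimize import minimize
def box(x0,x1,y0,y1,z0,z1): return np.array([[x,y,z] for x in(x0,x1) for y in(y0,y1) for z in(z0,z1)])
def cyl(x,y,r,z0,z1):
    t=np.linspace(0,2*np.pi,32,endpoint=False); return np.array([[x+r*np.cos(a),y+r*np.sin(a),z] for a in t for z in(z0,z1)])
def ycyl(x,z,r,y0,y1):
    t=np.linspace(0,2*np.pi,32,endpoint=False); return np.array([[x+r*np.cos(a),y,z+r*np.sin(a)] for a in t for y in(y0,y1)])
M={'stem':[cyl(-24,0,18,0,42),ycyl(21,21,21,-23,23),box(-24,21,-15,15,8,34)],
'headset_cup':[cyl(0,0,26,0,13),cyl(0,0,22.5,0,22)],
'axle':[box(-65,65,-7.5,7.5,4,11),box(-66,-50,-52,0,0,12)],
'caliper':[box(-29,29,-18,18,0,30),box(-44,44,-8,8,0,16)],
'freehub':[cyl(0,0,17.5,0,32),cyl(0,0,13,0,37)]}
def mask(n,a):
    hsv=cv2.cvtColor(a,cv2.COLOR_BGR2HSV).astype(int); 
    return ((hsv[...,1]<75)|(hsv[...,2]<55)).astype(np.uint8)
S=8
def sil(n,name,p,x0,y0,w,h):
    x,y,t=p; m=np.zeros((h*S,w*S),np.uint8); c,s=np.cos(t),np.sin(t)
    for P in M[name]:
        P=P/1000; W=np.c_[x+c*P[:,0]-s*P[:,1],y+s*P[:,0]+c*P[:,1],P[:,2]+Z0]
        uv=(w2p(n,W)-[x0,y0]+.5)*S
        cv2.fillConvexPoly(m,cv2.convexHull(uv.astype(np.float32)).round().astype(np.int32),1)
    return cv2.resize(m.astype(np.float32),(w,h),interpolation=cv2.INTER_AREA)
Z0=0
def fit(a,name,g,n="top",r=38,sym=False,z0=0):
    global Z0; Z0=z0
    u,v=w2p(n,[g[0],g[1],.01])[0].astype(int); x0,y0=u-r,v-r
    mk=mask(n,a)[y0:y0+2*r,x0:x0+2*r]
    big=cv2.morphologyEx(mk,cv2.MORPH_CLOSE,np.ones((3,3)))
    k,lab,st,ce=cv2.connectedComponentsWithStats(big); 
    core=sil(n,name,g,x0,y0,2*r,2*r)>.5
    L=np.bincount(lab[core],minlength=k); L[0]=0; L=L.argmax(); q=(lab==L).astype(np.uint8)
    cs,_=cv2.findContours(q,cv2.RETR_EXTERNAL,2); cv2.drawContours(q,cs,-1,1,-1)
    def f(p):
        p=np.array(g)+np.array(p)*[.01,.01,.2]
        if sym:p[2]=g[2]
        return np.abs(sil(n,name,p,x0,y0,2*r,2*r)-q).sum()
    b=min((minimize(f,s,method='Nelder-Mead',options=dict(initial_simplex=np.array(s)+np.vstack([np.zeros(3),np.eye(3)*.7]),xatol=.01,fatol=.1)) for s in ([0,0,0],[.3,.3,.5],[-.3,-.3,-.5])),key=lambda o:o.fun)
    p=np.array(g)+b.x*[.01,.01,.2]; return p,b.fun,q.sum()
E
python3 - <<'E'
from fit import *
a=cv2.imread("pics/top0.png")
C=lambda x,y,z:p2w("top",[(x+.5)/3.4-.5+200,(y+.5)/3.4-.5+115],z)[0,:2]
s=C(306,270,.042);b=C(265,222,.042);d=b-s;th=np.arctan2(d[1],d[0]); u=d/np.linalg.norm(d)
g={'stem':[*(s+.024*u),th],'headset_cup':[*C(275,408,.01),0],'freehub':[*C(112,268,.03),0]}
l=C(220,110,.008);r=C(45,98,.008);d=r-l;g['axle']=[*((l+r)/2),np.arctan2(d[1],d[0])]
l=C(60,368,.018);r=C(120,458,.018);d=l-r;g['caliper']=[*((l+r)/2),np.arctan2(d[1],d[0])]
for k,v in g.items():
    p,e,n=fit(a,k,v,sym=k in('headset_cup','freehub')); print(k,np.round(v,4),np.round(p,4),np.degrees(p[2]).round(1),round(e),n)
# outlines positions
T={'front':(.54185,.30674,np.radians(3.75)),'rear':(.46637,-.31275,np.radians(7.5))}
t=lambda k,x,y:(T[k][0]+(np.cos(T[k][2])*x-np.sin(T[k][2])*y)/1000,T[k][1]+(np.sin(T[k][2])*x+np.cos(T[k][2])*y)/1000)
for n,k,x,y in (('stem','front',-50,-30),('cup','front',62,32),('axle','rear',0,45),('cal','rear',48,-42),('fh','rear',-62,-46)):print(n,np.round(t(k,x,y),4))
# measured from crop c2
L=lambda x,y:p2w("top",[(x+.5)/4-.5+100,(y+.5)/4-.5+140],.003)[0,:2].round(4)
Q=lambda x,y:p2w("top",[(x-380+.5)/4-.5+365,(y+.5)/4-.5+175],.003)[0,:2].round(4)
print('cup',L(126,132),'steerer',L(244,360),'fh',Q(668,332),'cal',Q(636,146))
print('steerer pred',t('front',-74,-30))
E
```

```text
stem [ 0.5714 -0.0083  0.7147] [ 0.573  -0.008   0.6498] 37.2 109 545
headset_cup [ 0.4612 -0.0047  0.    ] [ 0.4611 -0.0037  0.0472] 2.7 42 359
freehub [0.5542 0.1055 0.    ] [0.5551 0.1078 0.1989] 11.4 23 227
axle [0.668  0.0945 1.5121] [0.6678 0.0917 1.4884] 85.3 85 489
caliper [0.4569 0.1201 0.5993] [0.4559 0.1219 0.6076] 34.8 35 523
stem [0.4939 0.2735]
cup [0.6016 0.3427]
axle [ 0.4605 -0.2681]
cal [ 0.5194 -0.3481]
fh [ 0.4109 -0.3664]
cup [0.6022 0.3439] steerer [0.4704 0.2732] fh [ 0.4108 -0.3681] cal [ 0.5188 -0.3497]
steerer pred (np.float64(0.4699705335572477), np.float64(0.2719644007398113))
```

```bash
python3 - <<'E'
from fit import *
import fit
a=cv2.imread("pics/top0.png"); K=4
b=cv2.resize(a[115:265,200:345],None,fx=K,fy=K,interpolation=cv2.INTER_CUBIC)
for n,p in dict(stem=(.573,-.008,.6498),headset_cup=(.4611,-.0037,0),freehub=(.5551,.1078,0),axle=(.6678,.0917,1.4884),caliper=(.4559,.1219,.6076)).items():
    fit.Z0=0
    m=cv2.resize(sil("top",n,p,200,115,145,150),None,fx=K,fy=K)
    cs,_=cv2.findContours((m>.5).astype(np.uint8),0,2); cv2.drawContours(b,cs,-1,(0,255,0),1)
cv2.imwrite("pics/ov.png",b)
E
```

```text
(no output)
```

View pics/ov.png

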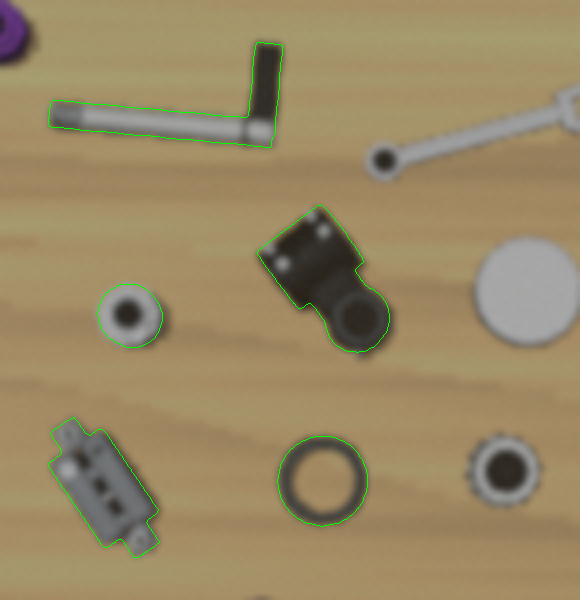

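```bash
cat > go.py <<'E'
import sys
from h import *
def go(x,y,z,yawy):
    "rot (deg about tool xyz) to do first, then shift mm in tool axes after it; yawy = world heading (deg) of tool y"
    o=get_obs(); q=o['eef_rot']; A=R.from_quat([q[1],q[2],q[3],q[0]])
    t=np.radians(yawy); ty=np.array([np.cos(t),np.sin(t),0]); tz=np.array([0,0,-1.]); B=R.from_matrix(np.c_[np.cross(ty,tz),ty,tz])
    r=(A.inv()*B).as_rotvec(degrees=True); d=B.inv().apply(np.array([x,y,z])-o['eef_pos'])*1000
    print('t',round(o['t'],2),'pos',np.round(o['eef_pos'],4),'rot',r.round(1),'shift',d.round(1),'w',round(o['gripper_width'],4),'F',np.round(o['contact_force'],1),'gf',round(o['grip_force'],1),'j6',round(o['joints'][5],2))
def at(px,py,yaw,lx): t=np.radians(yaw); return px+lx*np.cos(t)/1000,py+lx*np.sin(t)/1000
if __name__=='__main__': go(*map(float,sys.argv[1:5]))
E
python3 -c "
from go import *
print(at(.573,-.008,37.2,15),at(.4943,.2742,3.75,15),at(.6678,.0917,85.3,-15),at(.4604,-.2692,7.5,-15))"
python3 go.py .585 .001 .15 127.2
```

```text
(np.float64(0.5849479487703629), np.float64(0.0010689867229356238)) (np.float64(0.509267883848579), np.float64(0.27518104693845213)) (np.float64(0.6665709223705494), np.float64(0.07675043919772945)) (np.float64(0.4455283270793928), np.float64(-0.2711578928833008))
t 0.1 pos [0.1762 0.625  0.1926] rot [ -0.1  -0.1 -52.9] shift [  51.6 -744.2   42.6] w 0.0852 F [-0.2  0.9 -0.1] gf 0.0 j6 -0.08
```

```bash
python3 -m pendant '[[0,0,-7.5,0,0,0,0.75],[0,0,-7.5,0,0,0,0.75],[0,0,-7.5,0,0,0,0.75],[0,0,-7.5,0,0,0,0.75],[0,0,-7.5,0,0,0,0.75],[0,0,-7.5,0,0,0,0.75],[0,0,-7.9,0,0,0,0.75],[0,0,0,3,-35,2,0.75]]' 40
python3 -m pendant '[[0,0,0,3,-45,2,0.75],[0,0,0,3,-45,2,0.75],[0,0,0,3,-45,2,0.75],[0,0,0,3,-45,2,0.75],[0,0,0,3,-45,2,0.75],[0,0,0,3,-45,2,0.75],[0,0,0,3,-45,2,0.75],[0,0,0,3,-45,2,0.75]]'
python3 -m pendant '[[0,0,0,3,-45,2,0.75],[0,0,0,3,-45,2,0.75],[0,0,0,3,-45,2,0.75],[0,0,0,3,-45,2,0.75],[0,0,0,3,-45,2,0.75],[0,0,0,3,-45,2,0.75],[0,0,0,3,-45,2,0.75],[0,0,0,0,0,0,0.75]]'
python3 go.py .585 .001 .06 127.2
```

```text
t: 0.9
eef_pos: [0.1939, 0.5972, 0.1913]
eef_rot: [-0.0, -0.321, 0.947, 0.0]
contact_force: [1.5, -0.2, 0.1]
gripper_width: 0.064
grip_force: 0.0
t: 1.7
eef_pos: [0.3938, 0.2927, 0.1754]
eef_rot: [-0.0, -0.319, 0.948, -0.0]
contact_force: [0.6, 0.3, 0.7]
gripper_width: 0.0641
grip_force: 0.0
t: 2.5
eef_pos: [0.5685, 0.0266, 0.1609]
eef_rot: [-0.001, -0.316, 0.949, -0.0]
contact_force: [-0.4, 0.5, -0.7]
gripper_width: 0.0642
grip_force: 0.0
t 2.5 pos [0.5685 0.0266 0.1609] rot [-0.  -0.1 -0.3] shift [  2.3 -30.3 100.9] w 0.0642 F [-0.4  0.5 -0.7] gf 0.0 j6 -2.26
```

```bash
python3 -m pendant '[[0,0,0,0.5,-8,25,0.75],[0,0,0,0.5,-8,25,0.75],[0,0,0,0.5,-8,25,0.75],[0,0,0,0.5,-6,25,0.75],[0,0,0,0,0,0,0.75],[0,0,0,0,0,0,0.75],[0,0,0,0,0,0,0.75],[0,0,0,0,0,0,0.75]]'
python3 go.py .585 .001 .003 127.2
python3 - <<'E'
from h import *
a=snapshot("top")[:,:,::-1]; b=snapshot("side")[:,:,::-1]
u=cv2.resize(a[130:230,220:340],None,fx=4,fy=4,interpolation=2);v=cv2.resize(b[120:260,200:300],None,fx=3,fy=3,interpolation=2)[:400]
cv2.imwrite("pics/g1.png",np.hstack([u,v]))
E
```

```text
t: 3.3
eef_pos: [0.5846, 0.0059, 0.0638]
eef_rot: [0.001, -0.319, 0.948, -0.001]
contact_force: [-0.4, 0.4, 0.4]
gripper_width: 0.0642
grip_force: 0.0
t 3.3 pos [0.5846 0.0059 0.0638] rot [-0.1  0.1 -0. ] shift [ 2.7 -4.1 60.8] w 0.0642 F [-0.4  0.4  0.4] gf 0.0 j6 -2.3
```

View pics/g1.png

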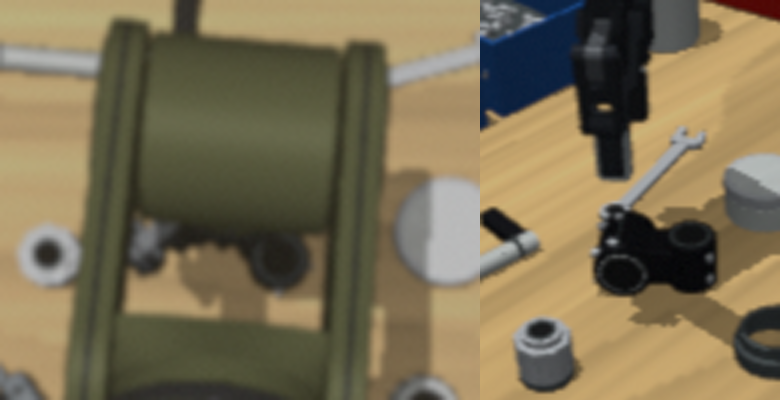

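The arm hides the top view. The side view shows the near fingertip over the bar clamp, ending at side pixel (245,179), which I'll use to get the tip height.

```bash
python3 -c "
from h import *
for z in (.06,.065,.07,.075,.08): print(z,w2p('side',[.5645,.034,z]).round(1))"
python3 -m pendant '[[0,0,0,2.7,-4.1,20,0.75],[0,0,0,0,0,20,0.75],[0,0,0,0,0,10,0.75],[0,0,0,0,0,5,0.75],[0,0,0,0,0,3,0.75],[0,0,0,0,0,0,0.75],[0,0,0,0,0,0,0.75],[0,0,0,0,0,0,0.75]]'
python3 go.py .585 .001 .003 127.2
```

```text
0.06 [[244.9 199.6]]
0.065 [[244.7 197.6]]
0.07 [[244.6 195.5]]
0.075 [[244.4 193.4]]
0.08 [[244.2 191.2]]
t: 4.2
eef_pos: [0.5845, 0.0007, 0.0047]
eef_rot: [0.001, -0.319, 0.948, -0.0]
contact_force: [0.2, -0.1, -0.5]
gripper_width: 0.0637
grip_force: 0.0
t 4.2 pos [0.5845 0.0007 0.0047] rot [-0.1  0.1 -0. ] shift [-0.6 -0.1  1.7] w 0.0637 F [ 0.2 -0.1 -0.5] gf 0.0 j6 -2.31
```

```bash
python3 - <<'E'
from h import *
b=snapshot("side")[:,:,::-1]
print(w2p('side',[[.554,-.0225,.042],[.5645,.034,.005],[.5645,.034,.015],[.5645,.034,.09]]).round(1))
cv2.imwrite("pics/g2.png",cv2.resize(b[120:260,180:320],None,fx=4,fy=4,interpolation=2))
E
```

```text
[[269.3 196.4]
 [246.8 221.4]
 [246.4 217.6]
 [243.8 186.9]]
```

View pics/g2.png

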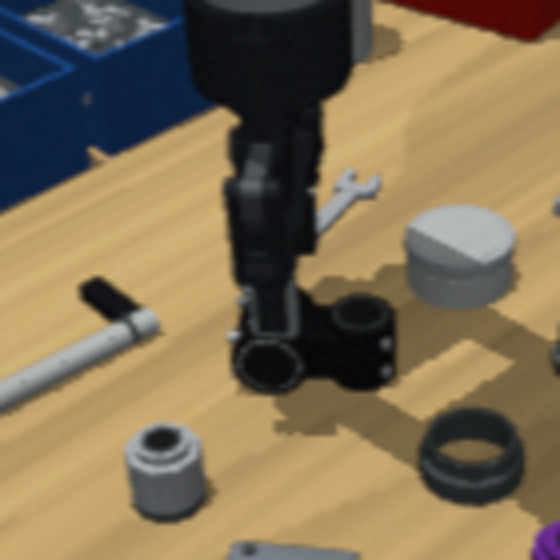

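```bash
python3 - <<'E'
from h import *
n=np.array([-.605,.797]); g=np.array([.5845,.0007])
for s in (.032,.04,-.032):
  for z in (.0,.02,.04,.06): print(s,z,((w2p('side',[*(g+n*s),z])-[180,120])*4).round(0))
print('body',[(z,((w2p('side',[*g,z])-[180,120])*4).round(0)) for z in (.078,.12,.16)])
print('bore',((w2p('side',[.5758,.023,.021])-[180,120])*4).round(0))
E
```

```text
0.032 0.0 [[278. 405.]]
0.032 0.02 [[276. 375.]]
0.032 0.04 [[273. 343.]]
0.032 0.06 [[270. 311.]]
0.04 0.0 [[275. 415.]]
0.04 0.02 [[273. 385.]]
0.04 0.04 [[270. 353.]]
0.04 0.06 [[268. 321.]]
-0.032 0.0 [[297. 330.]]
-0.032 0.02 [[295. 300.]]
-0.032 0.04 [[293. 269.]]
-0.032 0.06 [[291. 238.]]
body [(0.078, array([[279., 243.]])), (0.12, array([[273., 171.]])), (0.16, array([[268.,  96.]]))]
bore [[266. 362.]]
```

```bash
python3 -m pendant '[[0,0,0,0,0,0,0.6],[0,0,0,0,0,0,0.5],[0,0,0,0,0,0,0.5],[0,0,0,0,0,0,0.5],[0,0,0,0,0,0,0.5],[0,0,0,0,0,0,0.5],[0,0,0,0,0,0,0.5],[0,0,0,0,0,0,0.5]]' 25
python3 - <<'E'
from h import *
b=snapshot("side")[:,:,::-1]
cv2.imwrite("pics/g3.png",cv2.resize(b[120:260,180:320],None,fx=4,fy=4,interpolation=2))
E
```

```text
t: 5.05
eef_pos: [0.5838, 0.0007, 0.0038]
eef_rot: [-0.0, -0.319, 0.948, 0.0]
contact_force: [0.1, -0.0, -0.5]
gripper_width: 0.0424
grip_force: 0.0
```

View pics/g3.png

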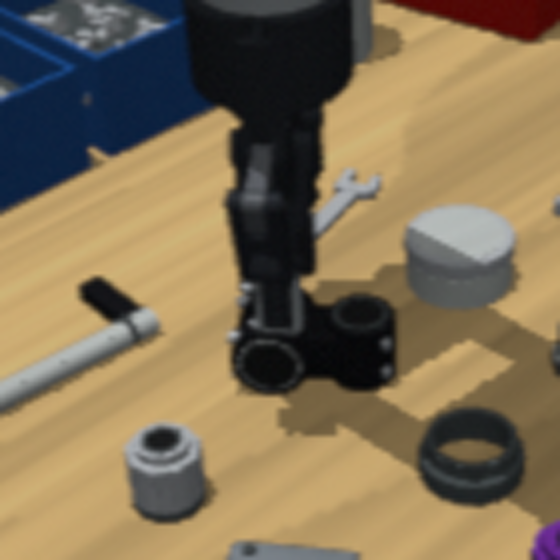

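The fingers closed to 42 mm without touching anything, and the tip at crop (275,335) lies above or in front of the stem. So the real tips are about 40 mm above the reported TCP. I'll open, go down gently while watching the force, and look again.

```bash
python3 -m pendant '[[0,0,0,0,0,0,0.75],[0,0,0,0,0,0,0.75],[0,0,0,0,0,0,0.75],[0,0,0,0,0,0,0.75],[0,0,0,0,0,2,0.75],[0,0,0,0,0,2,0.75],[0,0,0,0,0,0,0.75],[0,0,0,0,0,0,0.75]]'
python3 -m pendant '[[0,0,0,0,0,1,0.75],[0,0,0,0,0,1,0.75],[0,0,0,0,0,1,0.75],[0,0,0,0,0,1,0.75],[0,0,0,0,0,0,0.75],[0,0,0,0,0,0,0.75],[0,0,0,0,0,0,0.75],[0,0,0,0,0,0,0.75]]'
```

```text
t: 5.9
eef_pos: [0.5837, 0.0007, -0.0004]
eef_rot: [-0.0, -0.319, 0.948, 0.0]
contact_force: [0.9, -0.3, 0.8]
gripper_width: 0.0642
grip_force: 0.0
t: 6.7
eef_pos: [0.5839, 0.0007, -0.0041]
eef_rot: [0.0, -0.319, 0.948, -0.0]
contact_force: [-0.0, -0.1, -0.5]
gripper_width: 0.0638
grip_force: 0.0
```

```bash
python3 -m pendant '[[0,0,0,0,0,1,0.75],[0,0,0,0,0,1,0.75],[0,0,0,0,0,1,0.75],[0,0,0,0,0,1,0.75],[0,0,0,0,0,1,0.75],[0,0,0,0,0,1,0.75],[0,0,0,0,0,0,0.75],[0,0,0,0,0,0,0.75]]'
python3 -m pendant '[[0,0,0,0,0,1,0.75],[0,0,0,0,0,1,0.75],[0,0,0,0,0,1,0.75],[0,0,0,0,0,1,0.75],[0,0,0,0,0,0,0.75],[0,0,0,0,0,0,0.75],[0,0,0,0,0,0,0.75],[0,0,0,0,0,0,0.75]]'
python3 - <<'E'
from h import *
b=snapshot("side")[:,:,::-1]
cv2.imwrite("pics/g4.png",cv2.resize(b[160:260,200:300],None,fx=6,fy=6,interpolation=2))
n=np.array([-.605,.797]); g=np.array([.5845,.0007])
for z in (0,.01,.02,.03,.04):print(z,((w2p('side',[*(g+n*.032),z])-[200,160])*6).round(0))
E
```

```text
t: 7.5
eef_pos: [0.5838, 0.0007, -0.0102]
eef_rot: [-0.0, -0.319, 0.948, -0.0]
contact_force: [-0.1, 0.4, -0.3]
gripper_width: 0.064
grip_force: 0.0
t: 8.3
eef_pos: [0.5839, 0.0007, -0.0141]
eef_rot: [0.0, -0.319, 0.948, -0.0]
contact_force: [-0.4, 0.2, -0.9]
gripper_width: 0.0639
grip_force: 0.0
0 [[297. 368.]]
0.01 [[295. 345.]]
0.02 [[293. 322.]]
0.03 [[291. 299.]]
0.04 [[290. 275.]]
```

View pics/g4.png

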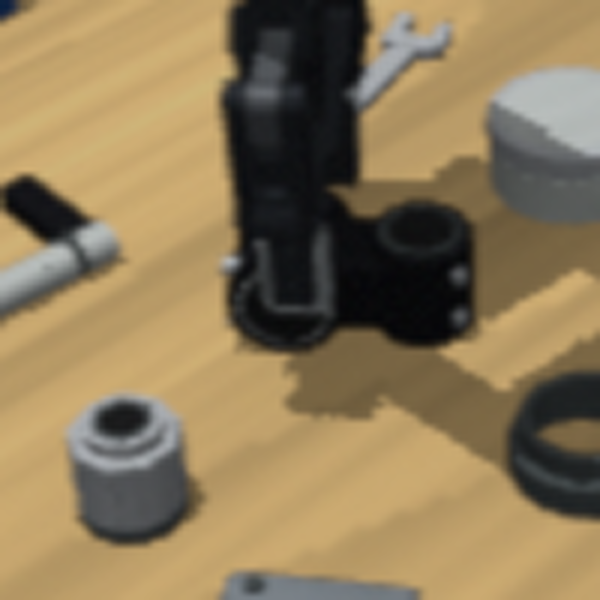

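Now the fingertip is clearly in front of the bar clamp, at crop (297,312), so z≈0.024 m while the TCP reads −0.014 m. The offset is about 38 mm, so I'll go down 16 mm more and grip.

```bash
python3 -m pendant '[[0,0,0,0,0,2,0.75],[0,0,0,0,0,2,0.75],[0,0,0,0,0,2,0.75],[0,0,0,0,0,2,0.75],[0,0,0,0,0,1,0.75],[0,0,0,0,0,1,0.75],[0,0,0,0,0,0,0.75],[0,0,0,0,0,0,0.75]]'
python3 -m pendant '[[0,0,0,0,0,1,0.75],[0,0,0,0,0,1,0.75],[0,0,0,0,0,1,0.75],[0,0,0,0,0,1,0.75],[0,0,0,0,0,1,0.75],[0,0,0,0,0,1,0.75],[0,0,0,0,0,0,0.75],[0,0,0,0,0,0,0.75]]'
python3 -m pendant '[[0,0,0,0,0,0,0.65],[0,0,0,0,0,0,0.55],[0,0,0,0,0,0,0.5],[0,0,0,0,0,0,0.45],[0,0,0,0,0,0,0.4],[0,0,0,0,0,0,0.4],[0,0,0,0,0,0,0.4],[0,0,0,0,0,0,0.4]]' 40
```

```text
t: 9.15
eef_pos: [0.5839, 0.0007, -0.0242]
eef_rot: [0.0, -0.319, 0.948, -0.0]
contact_force: [0.1, -0.1, -0.6]
gripper_width: 0.0645
grip_force: 0.0
t: 9.95
eef_pos: [0.5838, 0.0007, -0.0302]
eef_rot: [-0.0, -0.319, 0.948, 0.0]
contact_force: [0.1, 0.6, 0.7]
gripper_width: 0.064
grip_force: 0.0
t: 10.75
eef_pos: [0.5842, 0.0007, -0.0299]
eef_rot: [0.0, -0.319, 0.948, -0.0]
contact_force: [0.1, 0.2, 3.4]
gripper_width: 0.0453
grip_force: 41.7
```

```bash
python3 -m pendant '[[0,0,0,0,0,-15,0.4],[0,0,0,0,0,-25,0.4],[0,0,0,0,0,-25,0.4],[0,0,8.3,0,0,-20,0.4],[0,0,8.3,0,0,0,0.4],[0,0,8.3,0,0,0,0.4],[0,0,8.5,0,0,0,0.4],[0,0,0,0,0,0,0.4]]'
python3 go.py .5083 .2751 .0 93.75
```

```text
t: 11.55
eef_pos: [0.5834, 0.0006, 0.0551]
eef_rot: [-0.0, -0.033, 0.999, -0.0]
contact_force: [0.6, 0.8, -0.9]
gripper_width: 0.0456
grip_force: 41.1
t 11.55 pos [0.5834 0.0006 0.0551] rot [-0. -0.  0.] shift [ 57.  278.8  55.1] w 0.0456 F [ 0.6  0.8 -0.9] gf 41.1 j6 -1.73
```

```bash
python3 -m pendant '[[0,0,0,8,35,0,0.4],[0,0,0,8,40,0,0.4],[0,0,0,8,40,0,0.4],[0,0,0,8,40,0,0.4],[0,0,0,8,40,0,0.4],[0,0,0,8,40,0,0.4],[0,0,0,9,43.8,20,0.4],[0,0,0,0,0,20,0.4]]'
python3 -m pendant '[[0,0,0,0,0,10,0.4],[0,0,0,0,0,5,0.4],[0,0,0,0,0,0,0.4],[0,0,0,0,0,0,0.4],[0,0,0,0,0,0,0.4],[0,0,0,0,0,0,0.4],[0,0,0,0,0,0,0.4],[0,0,0,0,0,0,0.4]]'
python3 go.py .5083 .2751 -.025 93.75
python3 - <<'E'
from h import *
b=snapshot("side")[:,:,::-1]
cv2.imwrite("pics/g5.png",cv2.resize(b[220:400,20:260],None,fx=3.3,fy=3.3,interpolation=2))
for z in (.003,.01,.02,.03):print(z,((w2p('side',[[.4704-.018,.2732,z],[.488,.3,z]])-[20,220])*3.3).round(0).tolist())
E
```

```text
t: 12.35
eef_pos: [0.5079, 0.2797, 0.0157]
eef_rot: [0.001, -0.037, 0.999, 0.001]
contact_force: [0.8, -0.9, -1.2]
gripper_width: 0.0456
grip_force: 41.7
t: 13.15
eef_pos: [0.5089, 0.2752, 0.0001]
eef_rot: [0.0, -0.033, 0.999, 0.0]
contact_force: [-0.1, -0.4, -1.2]
gripper_width: 0.0458
grip_force: 41.7
t 13.15 pos [5.089e-01 2.752e-01 1.000e-04] rot [0. 0. 0.] shift [ 0.6 -0.  25.1] w 0.0458 F [-0.1 -0.4 -1.2] gf 41.7 j6 -1.23
0.003 [[537.0, 363.0], [443.0, 355.0]]
0.01 [[534.0, 354.0], [440.0, 346.0]]
0.02 [[530.0, 341.0], [435.0, 333.0]]
0.03 [[526.0, 327.0], [430.0, 319.0]]
```

View pics/g5.png

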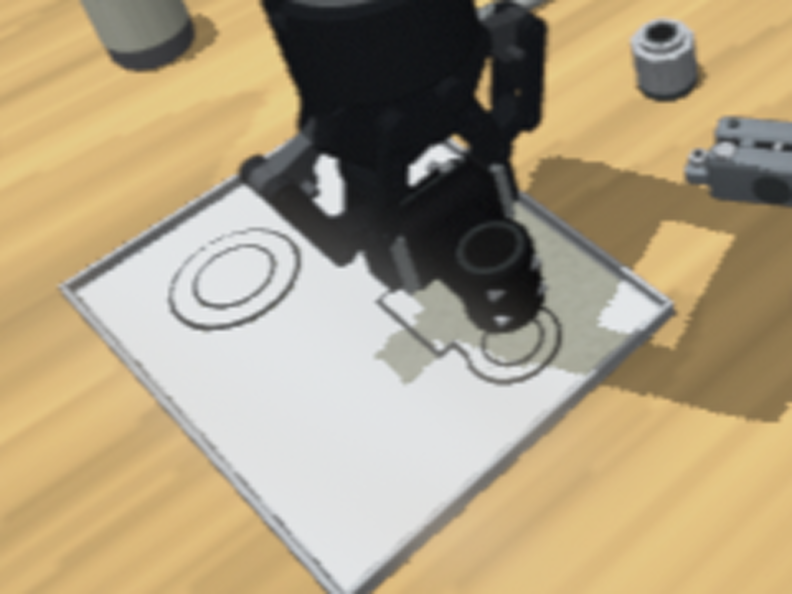

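```bash
python3 -m pendant '[[0,0,0,0.6,0,6,0.4],[0,0,0,0,0,6,0.4],[0,0,0,0,0,6,0.4],[0,0,0,0,0,4,0.4],[0,0,0,0,0,2,0.4],[0,0,0,0,0,0,0.4],[0,0,0,0,0,0,0.4],[0,0,0,0,0,0,0.4]]'
python3 -m pendant '[[0,0,0,0,0,0.5,0.4],[0,0,0,0,0,0.5,0.4],[0,0,0,0,0,0.5,0.4],[0,0,0,0,0,0.5,0.4],[0,0,0,0,0,0,0.4],[0,0,0,0,0,0,0.4],[0,0,0,0,0,0,0.4],[0,0,0,0,0,0,0.4]]'
```

```text
t: 14.0
eef_pos: [0.5084, 0.2753, -0.0238]
eef_rot: [0.0, -0.033, 0.999, 0.0]
contact_force: [-0.3, -0.4, -1.1]
gripper_width: 0.0451
grip_force: 41.7
t: 14.8
eef_pos: [0.5081, 0.2751, -0.0262]
eef_rot: [-0.0, -0.033, 0.999, 0.0]
contact_force: [0.4, 0.3, -1.0]
gripper_width: 0.0452
grip_force: 41.7
```

```bash
python3 -m pendant '[[0,0,0,0,0,0.4,0.4],[0,0,0,0,0,0.4,0.4],[0,0,0,0,0,0,0.4],[0,0,0,0,0,0,0.4],[0,0,0,0,0,0,0.4],[0,0,0,0,0,0,0.4],[0,0,0,0,0,0,0.4],[0,0,0,0,0,0,0.4]]'
```

```text
t: 15.6
eef_pos: [0.5081, 0.2752, -0.0269]
eef_rot: [0.0, -0.033, 0.999, 0.0]
contact_force: [-0.6, -0.4, 0.0]
gripper_width: 0.0458
grip_force: 41.9
```

```bash
python3 -m pendant '[[0,0,0,0,0,0.4,0.4],[0,0,0,0,0,0.4,0.4],[0,0,0,0,0,0.4,0.4],[0,0,0,0,0,0,0.4],[0,0,0,0,0,0,0.4],[0,0,0,0,0,0,0.4],[0,0,0,0,0,0,0.4],[0,0,0,0,0,0,0.4]]'
```

```text
t: 16.4
eef_pos: [0.5082, 0.2752, -0.0269]
eef_rot: [-0.0, -0.033, 0.999, -0.0]
contact_force: [-4.1, -2.3, 8.3]
gripper_width: 0.0458
grip_force: 43.0
```

```bash
python3 -m pendant '[[0,0,0,0,0,-0.4,0.48],[0,0,0,0,0,-0.4,0.58],[0,0,0,0,0,0,0.65],[0,0,0,0,0,0,0.7],[0,0,0,0,0,0,0.7],[0,0,0,0,0,-10,0.7],[0,0,0,0,0,-35,0.75],[0,0,0,0,0,-40,0.75]]'
python3 go.py .4611 -.0037 .02 93.75
```

```text
t: 17.2
eef_pos: [0.5066, 0.2745, 0.0573]
eef_rot: [-0.002, -0.033, 0.999, -0.001]
contact_force: [-0.3, -0.3, 0.3]
gripper_width: 0.064
grip_force: 0.0
t 17.2 pos [0.5066 0.2745 0.0573] rot [-0.1 -0.2  0. ] shift [  63.6 -274.6   37.3] w 0.064 F [-0.3 -0.3  0.3] gf 0.0 j6 -1.23
```

```bash
python3 -m pendant '[[0,0,0,9,-35,0,0.75],[0,0,0,9,-40,0,0.75],[0,0,0,9,-40,0,0.75],[0,0,0,9,-40,0,0.75],[0,0,0,9,-40,0,0.75],[0,0,0,9,-40,5,0.75],[0,0,0,9,-39.6,20,0.75],[0,0,0,0,0,10,0.75]]'
python3 - <<'E'
from fit import *
a=snapshot("top")[:,:,::-1].copy(); cv2.imwrite("pics/t2.png",a)
print(fit(a,'stem',[.4943,.2742,np.radians(3.75)],z0=.003))
l=cv2.resize(a[140:260,100:195],None,fx=5,fy=5,interpolation=2)
s=cv2.resize(snapshot("side")[:,:,::-1][180:300,220:340],None,fx=3,fy=3,interpolation=2)
cv2.imwrite("pics/g6.png",l)
E
python3 go.py .4611 -.0037 -.026 93.75
```

```text
t: 18.0
eef_pos: [0.4623, -0.0064, 0.0223]
eef_rot: [-0.0, -0.03, 1.0, -0.001]
contact_force: [-0.3, 0.5, -0.5]
gripper_width: 0.0641
grip_force: 0.0
(array([ 0.46533515,  0.33162305, -0.00957334]), np.float64(3868.984375), np.uint64(4642))
t 18.1 pos [ 0.4619 -0.0035  0.0216] rot [ 0.  -0.1 -0.1] shift [ 0.8 -0.1 47.6] w 0.0641 F [-0.8  0.9  1.2] gf 0.0 j6 -1.76
```

View pics/g6.png

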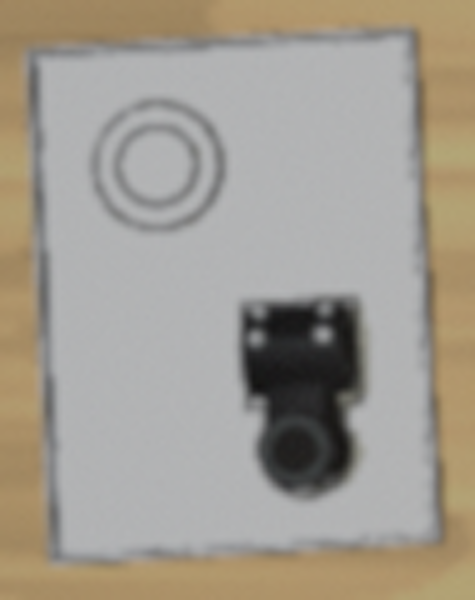

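The stem lies on its outline: steerer bore at crop (298,448), bar clamp at (300,330), turned as drawn. I'll check it by fit while going down on the cup.

```bash
python3 - <<'E'
import fit
from fit import *
a=cv2.imread("pics/t2.png"); fit.mask=lambda n,a:(a.max(2)<85).astype(np.uint8)
print(fit.fit(a,'stem',[.4943,.2742,np.radians(3.75)],z0=.003))
E
python3 -m pendant '[[0,0,0,0.8,0,15,0.72],[0,0,0,0,0,15,0.7],[0,0,0,0,0,10,0.7],[0,0,0,0,0,7,0.7],[0,0,0,0,0,2,0.7],[0,0,0,0,0,0,0.7],[0,0,0,0,0,0,0.7],[0,0,0,0,0,0,0.7]]'
python3 -m pendant '[[0,0,0,0,0,1,0.7],[0,0,0,0,0,1,0.7],[0,0,0,0,0,1,0.7],[0,0,0,0,0,1,0.7],[0,0,0,0,0,1,0.7],[0,0,0,0,0,0,0.7],[0,0,0,0,0,0,0.7],[0,0,0,0,0,0,0.7]]'
```

```text
t: 18.9
eef_pos: [0.463, -0.0031, -0.0257]
eef_rot: [0.001, -0.033, 0.999, -0.0]
contact_force: [0.1, -0.7, -0.6]
gripper_width: 0.0599
grip_force: 0.0
t: 19.7
eef_pos: [0.4624, -0.003, -0.0314]
eef_rot: [-0.0, -0.033, 0.999, 0.0]
contact_force: [-0.3, 0.3, 0.0]
gripper_width: 0.0596
grip_force: 0.0Traceback (most recent call last):
  File "<stdin>", line 4, in <module>
AttributeError: 'function' object has no attribute 'fit'
```

```bash
python3 -m pendant '[[0,0,0,0,0,1,0.7],[0,0,0,0,0,1,0.7],[0,0,0,0,0,0.5,0.7],[0,0,0,0,0,0,0.7],[0,0,0,0,0,0,0.7],[0,0,0,0,0,0,0.7],[0,0,0,0,0,0,0.7],[0,0,0,0,0,0,0.7]]'
python3 -m pendant '[[0,0,0,0,0,0,0.65],[0,0,0,0,0,0,0.6],[0,0,0,0,0,0,0.57],[0,0,0,0,0,0,0.54],[0,0,0,0,0,0,0.5],[0,0,0,0,0,0,0.5],[0,0,0,0,0,0,0.5],[0,0,0,0,0,0,0.5]]' 30
python3 - <<'E'
import fit as F
from h import *
a=cv2.imread("pics/t2.png"); F.mask=lambda n,a:(a.max(2)<85).astype(np.uint8)
print(F.fit(a,'stem',[.4943,.2742,np.radians(3.75)],z0=.003))
E
```

```text
t: 20.5
eef_pos: [0.4625, -0.0031, -0.0338]
eef_rot: [0.0, -0.033, 0.999, -0.0]
contact_force: [0.2, -0.8, -0.3]
gripper_width: 0.0596
grip_force: 0.0
t: 21.3
eef_pos: [0.4626, -0.003, -0.0334]
eef_rot: [0.0, -0.033, 0.999, 0.0]
contact_force: [-2.0, 0.2, 6.1]
gripper_width: 0.05
grip_force: 30.6
(array([0.49501152, 0.26982168, 0.05004921]), np.float64(57.515625), np.uint64(690))
```

```bash
python3 - <<'E'
import fit as F
from h import *
a=cv2.imread("pics/t2.png")
print('bore',p2w("top",[298.5/5-.5+100,448.5/5-.5+140],.045), 'want',(.4704,.2732))
for th in (70,85,100):
  F.mask=lambda n,a:(a.max(2)<th).astype(np.uint8)
  print(th,F.fit(a,'stem',[.495,.27,.05],z0=.003))
a0=cv2.imread("pics/top0.png"); print(F.fit(a0,'stem',[.573,-.008,.65]))
E
python3 -m pendant '[[0,0,0,0,0,-5,0.5],[0,0,0,0,0,-15,0.5],[0,0,0,0,0,-25,0.5],[0,0,0,0,0,-25,0.5],[0,0,0,0,0,-20,0.5],[0,0,0,0,0,0,0.5],[0,0,0,0,0,0,0.5],[0,0,0,0,0,0,0.5]]'
python3 go.py .6019 .3433 .06 93.75
```

```text
bore [[0.47152445 0.26778322 0.045     ]] want (0.4704, 0.2732)
70 (array([0.49584782, 0.26950245, 0.08894562]), np.float64(108.984375), np.uint64(628))
85 (array([0.49504337, 0.26984774, 0.04876304]), np.float64(57.375), np.uint64(690))
100 (array([0.49488856, 0.26973491, 0.05839281]), np.float64(39.28125), np.uint64(727))
t: 22.1
eef_pos: [0.4611, -0.0029, 0.0544]
eef_rot: [-0.001, -0.033, 0.999, 0.0]
contact_force: [0.2, 0.4, -0.4]
gripper_width: 0.0502
grip_force: 31.3
t 22.1 pos [ 0.4611 -0.0029  0.0544] rot [ 0.  -0.2  0. ] shift [-163.1  336.3   -5.6] w 0.0502 F [ 0.2  0.4 -0.4] gf 31.3 j6 -1.76Traceback (most recent call last):
  File "<stdin>", line 8, in <module>
  File "fit.py", line 38, in fit
    b=min((minimize(f,s,method='Nelder-Mead',options=dict(initial_simplex=np.array(s)+np.vstack([np.zeros(3),np.eye(3)*.7]),xatol=.01,fatol=.1)) for s in ([0,0,0],[.3,.3,.5],[-.3,-.3,-.5])),key=lambda o:o.fun)
  File "fit.py", line 38, in <genexpr>
    b=min((minimize(f,s,method='Nelder-Mead',options=dict(initial_simplex=np.array(s)+np.vstack([np.zeros(3),np.eye(3)*.7]),xatol=.01,fa
[... 212 characters left out ...]
^^^^^^
    res = _minimize_neldermead(fun, x0, args, callback, bounds=bounds,
                               **options)
    fxr = func(xr)
    fx = function(np.copy(x), *(wrapper_args + args))
  File "fit.py", line 37, in f
    return np.abs(sil(n,name,p,x0,y0,2*r,2*r)-q).sum()
                  ~~~^^^^^^^^^^^^^^^^^^^^^^^^
  File "fit.py", line 21, in sil
    uv=(w2p(n,W)-[x0,y0]+.5)*S
        ~~~^^^^^
  File "h.py", line 11, in w2p
    c,M,p=cam(n); q=(np.atleast_2d(P)-p)@M
          ~~~^^^
  File "h.py", line 5, in cam
    c=camera_info(n); q=c['rotation']; return c,R.from_quat([q[1],q[2],q[3],q[0]]).as_matrix(),np.array(c['position'])
ValueError: time passes only in moves, steps and waits
```

```bash
sed -i 's/^def cam(n):/from functools import lru_cache\n@lru_cache\ndef cam(n):/' h.py
python3 -m pendant '[[0,0,0,-18,37,0,0.5],[0,0,0,-21,43,0,0.5],[0,0,0,-21,43,0,0.5],[0,0,0,-21,43,0,0.5],[0,0,0,-21,43,0,0.5],[0,0,0,-21,43,0,0.5],[0,0,0,-21,43,0,0.5],[0,0,0,-18,40,20,0.5]]'
python3 -m pendant '[[0,0,0,0,0,20,0.5],[0,0,0,0,0,10,0.5],[0,0,0,0,0,0,0.5],[0,0,0,0,0,0,0.5],[0,0,0,0,0,0,0.5],[0,0,0,0,0,0,0.5],[0,0,0,0,0,0,0.5],[0,0,0,0,0,0,0.5]]'
python3 go.py .6027 .3478 -.027 93.75
```

```text
t: 22.9
eef_pos: [0.6042, 0.3447, 0.0371]
eef_rot: [0.002, -0.033, 0.999, 0.001]
contact_force: [1.1, 0.2, 0.4]
gripper_width: 0.0502
grip_force: 31.4
t: 23.7
eef_pos: [0.6025, 0.3418, 0.0069]
eef_rot: [0.001, -0.033, 0.999, 0.0]
contact_force: [-0.3, -0.5, -0.6]
gripper_width: 0.0501
grip_force: 31.4
t 23.7 pos [0.6025 0.3418 0.0069] rot [ 0.   0.1 -0. ] shift [-0.6  6.  33.9] w 0.0501 F [-0.3 -0.5 -0.6] gf 31.4 j6 -1.2
```

```bash
python3 -m pendant '[[0,0,0,-0.6,6,12,0.5],[0,0,0,0,0,12,0.5],[0,0,0,0,0,7,0.5],[0,0,0,0,0,3,0.5],[0,0,0,0,0,0.5,0.5],[0,0,0,0,0,0.5,0.5],[0,0,0,0,0,0,0.5],[0,0,0,0,0,0,0.5]]'
python3 -m pendant '[[0,0,0,0,0,0.3,0.5],[0,0,0,0,0,0.3,0.5],[0,0,0,0,0,0.3,0.5],[0,0,0,0,0,0.3,0.5],[0,0,0,0,0,0,0.5],[0,0,0,0,0,0,0.5],[0,0,0,0,0,0,0.5],[0,0,0,0,0,0,0.5]]'
```

```text
t: 24.5
eef_pos: [0.6027, 0.348, -0.0284]
eef_rot: [0.0, -0.033, 0.999, 0.0]
contact_force: [-0.2, 0.3, -1.4]
gripper_width: 0.0501
grip_force: 31.4
t: 25.3
eef_pos: [0.6023, 0.3479, -0.0301]
eef_rot: [-0.0, -0.033, 0.999, -0.0]
contact_force: [0.8, 1.2, -1.5]
gripper_width: 0.0501
grip_force: 31.4
```

```bash
python3 -m pendant '[[0,0,0,0,0,0.4,0.5],[0,0,0,0,0,0.4,0.5],[0,0,0,0,0,0,0.5],[0,0,0,0,0,0,0.5],[0,0,0,0,0,0,0.5],[0,0,0,0,0,0,0.5],[0,0,0,0,0,0,0.5],[0,0,0,0,0,0,0.5]]'
```

```text
t: 26.1
eef_pos: [0.6024, 0.3479, -0.0304]
eef_rot: [0.0, -0.033, 0.999, 0.0]
contact_force: [-3.0, -1.9, 5.7]
gripper_width: 0.0501
grip_force: 31.9
```

```bash
python3 -m pendant '[[0,0,0,0,0,-0.5,0.55],[0,0,0,0,0,0,0.62],[0,0,0,0,0,0,0.7],[0,0,0,0,0,0,0.7],[0,0,0,0,0,0,0.7],[0,0,0,0,0,-15,0.7],[0,0,0,0,0,-35,0.7],[0,0,0,0,0,-40,0.7]]'
python3 -m pendant '[[0,0,0,10,-35,0,0.7],[0,0,0,10,-45,0,0.7],[0,0,0,10,-45,0,0.7],[0,0,0,10,-45,0,0.7],[0,0,0,0,-45,0,0.7],[0,0,0,0,0,0,0.7],[0,0,0,0,0,0,0.7],[0,0,0,0,0,0,0.7]]'
cat > chk.py <<'E'
import fit as F
from h import *
a=snapshot("top")[:,:,::-1].copy(); cv2.imwrite("pics/t3.png",a)
F.mask=lambda n,a:(a.max(2)<115).astype(np.uint8)
print(F.fit(a,'stem',[.495,.27,.05],r=30,z0=.003))
print('want .4943 .2742 .0654')
print(F.fit(a,'headset_cup',[.602,.343,0],r=24,z0=.003,sym=True), 'want .6019 .3433')
E
python3 chk.py
```

```text
t: 26.9
eef_pos: [0.6012, 0.3473, 0.0597]
eef_rot: [-0.001, -0.033, 0.999, -0.001]
contact_force: [0.9, -0.0, -0.2]
gripper_width: 0.0596
grip_force: 0.0
t: 27.7
eef_pos: [0.5769, 0.1315, 0.0605]
eef_rot: [0.001, -0.033, 0.999, 0.0]
contact_force: [0.3, -0.7, -0.6]
gripper_width: 0.0601
grip_force: 0.0
(array([0.49493875, 0.26167317, 0.03380936]), np.float64(1179.171875), np.uint64(1916))
want .4943 .2742 .0654
(array([0.60116431, 0.34484539, 0.18063759]), np.float64(29.4375), np.uint64(417)) want .6019 .3433
```

The cup is within 2 mm of its outline. The stem sits about 4 mm short in y (bore at 0.268, drawn at 0.273), so I'll pick it up again and shift it.

```bash
python3 go.py .5082 .2752 .03 93.75
python3 -m pendant '[[0,0,0,9,30,0,0.72],[0,0,0,10,38,0,0.72],[0,0,0,10,38,0,0.72],[0,0,0,10,33,5,0.72],[0,0,0,20,0,5,0.72],[0,0,0,0,0,10,0.72],[0,0,0,0,0,0,0.72],[0,0,0,0,0,0,0.72]]'
python3 go.py .5082 .2752 -.0265 93.75
```

```text
t 27.75 pos [0.5768 0.1318 0.0602] rot [0.  0.  0.1] shift [ 59.1 147.6  30.2] w 0.0597 F [-0.7 -1.1  0.2] gf 0.0 j6 -1.5
t: 28.55
eef_pos: [0.5088, 0.2657, 0.0394]
eef_rot: [-0.0, -0.033, 0.999, -0.0]
contact_force: [-0.2, 0.5, -0.4]
gripper_width: 0.0614
grip_force: 0.0
t 28.55 pos [0.5088 0.2657 0.0394] rot [-0. -0.  0.] shift [-0.   9.5 65.9] w 0.0614 F [-0.2  0.5 -0.4] gf 0.0 j6 -1.25
```

```bash
python3 -m pendant '[[0,0,0,0,9.5,10,0.72],[0,0,0,0,0,15,0.72],[0,0,0,0,0,15,0.72],[0,0,0,0,0,12,0.72],[0,0,0,0,0,8,0.72],[0,0,0,0,0,4,0.72],[0,0,0,0,0,1.5,0.72],[0,0,0,0,0,0,0.72]]'
python3 -m pendant '[[0,0,0,0,0,0,0.65],[0,0,0,0,0,0,0.55],[0,0,0,0,0,0,0.5],[0,0,0,0,0,0,0.45],[0,0,0,0,0,0,0.4],[0,0,0,0,0,0,0.4],[0,0,0,0,0,0,0.4],[0,0,0,0,0,-2,0.4]]' 40
python3 -m pendant '[[0,0,-0.8,0,0,0,0.4],[0,0,0,0.3,2,0,0.4],[0,0,0,0.3,2,0,0.4],[0,0,0,0,0,0,0.4],[0,0,0,0,0,1,0.4],[0,0,0,0,0,0.5,0.4],[0,0,0,0,0,0.5,0.4],[0,0,0,0,0,0,0.4]]'
```

```text
t: 29.35
eef_pos: [0.5082, 0.2751, -0.0257]
eef_rot: [0.0, -0.033, 0.999, 0.0]
contact_force: [0.5, 0.3, 0.1]
gripper_width: 0.0617
grip_force: 0.0
t: 30.15
eef_pos: [0.5074, 0.2749, -0.0243]
eef_rot: [-0.0, -0.033, 0.999, -0.0]
contact_force: [-0.1, 0.3, -1.4]
gripper_width: 0.0454
grip_force: 41.4
t: 30.95
eef_pos: [0.5069, 0.2791, -0.025]
eef_rot: [-0.0, -0.04, 0.999, -0.0]
contact_force: [-3.6, -1.1, 5.7]
gripper_width: 0.0453
grip_force: 42.2
```

```bash
python3 -m pendant '[[0,0,0,0,0,-0.4,0.48],[0,0,0,0,0,-0.3,0.58],[0,0,0,0,0,0,0.65],[0,0,0,0,0,0,0.7],[0,0,0,0,0,0,0.7],[0,0,0,0,0,-10,0.7],[0,0,0,0,0,-35,0.6],[0,0,0,0,0,-40,0.5]]'
python3 -m pendant '[[0,0,8.1,0,0,0,0.5],[0,0,8.1,0,0,0,0.5],[0,0,8.1,0,0,0,0.5],[0,0,8.1,0,0,0,0.5],[0,0,8.1,0,0,0,0.5],[0,0,8.1,0,0,0,0.45],[0,0,8.1,0,0,0,0.45],[0,0,8.1,0,0,0,0.45]]'
python3 -m pendant '[[0,0,8.1,0,0,0,0.45],[0,0,8.1,0,0,0,0.45],[0,0,8.1,0,0,0,0.45],[0,0,8.1,0,0,0,0.45],[0,0,0,0,0,0,0.45],[0,0,0,0,0,0,0.45],[0,0,0,0,0,0,0.45],[0,0,0,0,0,0,0.45]]'
python3 go.py .6666 .0768 .02 -4.7
```

```text
t: 31.75
eef_pos: [0.5056, 0.2783, 0.0595]
eef_rot: [-0.002, -0.04, 0.999, -0.001]
contact_force: [0.8, 1.1, 0.2]
gripper_width: 0.0428
grip_force: 0.0
t: 32.55
eef_pos: [0.5072, 0.2791, 0.0607]
eef_rot: [0.0, 0.504, 0.863, 0.0]
contact_force: [-0.1, 1.0, -0.3]
gripper_width: 0.0386
grip_force: 0.0
t: 33.35
eef_pos: [0.507, 0.279, 0.0599]
eef_rot: [0.0, 0.723, 0.691, 0.0]
contact_force: [0.3, -0.4, -0.1]
gripper_width: 0.0386
grip_force: 0.0
t 33.35 pos [0.507  0.279  0.0599] rot [ 0.  -0.   2.1] shift [-188.4  175.6   39.9] w 0.0386 F [ 0.3 -0.4 -0.1] gf 0.0 j6 0.46
```

```bash
python3 -m pendant '[[0,0,2.1,0,0,0,0.45],[0,0,0,-36,34,0,0.45],[0,0,0,-36,34,0,0.45],[0,0,0,-36,34,0,0.45],[0,0,0,-36,34,10,0.45],[0,0,0,-35,34,20,0.45],[0,0,0,-8.4,5.6,10,0.45],[0,0,0,0,0,0,0.45]]'
python3 -m pendant '[[0,0,0,0,0,0,0.45],[0,0,0,0,0,0,0.45],[0,0,0,0,0,0,0.45],[0,0,0,0,0,0,0.45],[0,0,0,0,0,0,0.45],[0,0,0,0,0,0,0.45],[0,0,0,0,0,0,0.45],[0,0,0,0,0,0,0.45]]'
python3 go.py .6666 .0776 -.02 -4.7
python3 - <<'E'
from h import *
a=snapshot("top")[:,:,::-1];b=snapshot("side")[:,:,::-1]
u=cv2.resize(a[140:260,100:195],None,fx=4,fy=4,interpolation=2)
v=cv2.resize(b[150:270,140:240],None,fx=4,fy=4,interpolation=2)
cv2.imwrite("pics/g7.png",np.hstack([u,v]))
cv2.imwrite("pics/t4.png",a)
E
```

```text
t: 34.15
eef_pos: [0.6634, 0.0784, 0.0184]
eef_rot: [-0.001, 0.737, 0.676, -0.002]
contact_force: [-1.0, 0.4, -0.8]
gripper_width: 0.0386
grip_force: 0.0
t: 34.95
eef_pos: [0.6645, 0.08, 0.021]
eef_rot: [0.0, 0.736, 0.677, -0.0]
contact_force: [0.2, 0.6, 0.3]
gripper_width: 0.0387
grip_force: 0.0
t 34.95 pos [0.6645 0.08   0.021 ] rot [-0.  0. -0.] shift [-2.2  2.3 41. ] w 0.0387 F [0.2 0.6 0.3] gf 0.0 j6 0.12
```

View pics/g7.png

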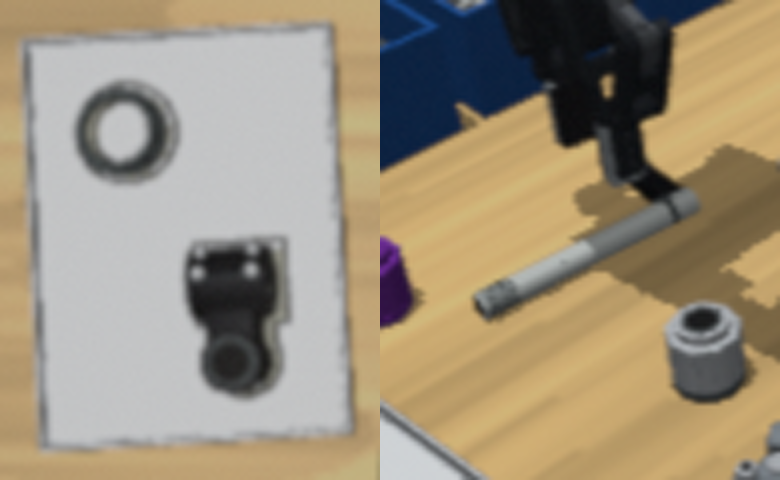

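The cup lies on its circle at crop (127,132). The stem is now at crop (233,320), with a sliver of outline showing at its right, as parallax would give. I'll check by fit while going down on the axle.

```bash
python3 - <<'E'
import fit as F
from h import *
a=cv2.imread("pics/t4.png")
for th in(85,100):
  F.mask=lambda n,a:(a.max(2)<th).astype(np.uint8)
  print(F.fit(a,'stem',[.4945,.273,.06],r=30,z0=.003))
print('bore',p2w("top",[232/4+100-.4,358/4-.4+140],.045),'want',(.4704,.2732),'stem .4943 .2742 .0654')
E
python3 -m pendant '[[0,0,0,-2.2,2.3,15,0.45],[0,0,0,0,0,12,0.45],[0,0,0,0,0,8,0.45],[0,0,0,0,0,4,0.45],[0,0,0,0,0,2,0.45],[0,0,0,0,0,0,0.45],[0,0,0,0,0,0,0.45],[0,0,0,0,0,0,0.45]]'
python3 -m pendant '[[0,0,0,0,0,1,0.45],[0,0,0,0,0,1,0.45],[0,0,0,0,0,1,0.45],[0,0,0,0,0,1,0.45],[0,0,0,0,0,1,0.45],[0,0,0,0,0,1,0.45],[0,0,0,0,0,0,0.45],[0,0,0,0,0,0,0.45]]'
python3 -m pendant '[[0,0,0,0,0,0.5,0.45],[0,0,0,0,0,0.5,0.45],[0,0,0,0,0,0.5,0.45],[0,0,0,0,0,0.5,0.45],[0,0,0,0,0,0,0.45],[0,0,0,0,0,0,0.45],[0,0,0,0,0,0,0.45],[0,0,0,0,0,0,0.45]]'
```

```text
(array([0.49329476, 0.27384076, 0.15210594]), np.float64(121.9375), np.uint64(616))
(array([0.49339513, 0.27380338, 0.10619396]), np.float64(76.84375), np.uint64(671))
bore [[0.47171752 0.27136482 0.045     ]] want (0.4704, 0.2732) stem .4943 .2742 .0654
t: 35.85
eef_pos: [0.6672, 0.0777, -0.0193]
eef_rot: [0.0, 0.736, 0.677, 0.0]
contact_force: [0.2, 0.1, 0.2]
gripper_width: 0.0384
grip_force: 0.0
t: 36.65
eef_pos: [0.6666, 0.0776, -0.0261]
eef_rot: [-0.0, 0.736, 0.677, -0.0]
contact_force: [-0.4, -0.2, -0.3]
gripper_width: 0.0382
grip_force: 0.0
t: 37.45
eef_pos: [0.6667, 0.0776, -0.028]
eef_rot: [0.0, 0.736, 0.677, 0.0]
contact_force: [-0.2, -0.3, 0.1]
gripper_width: 0.0381
grip_force: 0.0
```

```bash
python3 -m pendant '[[0,0,0,0,0,0,0.38],[0,0,0,0,0,0,0.32],[0,0,0,0,0,0,0.26],[0,0,0,0,0,0,0.2],[0,0,0,0,0,0,0.15],[0,0,0,0,0,0,0.1],[0,0,0,0,0,0,0.1],[0,0,0,0,0,0,0.1]]' 40
```

```text
t: 38.25
eef_pos: [0.6668, 0.0777, -0.0278]
eef_rot: [0.0, 0.736, 0.677, 0.0]
contact_force: [-1.0, -0.1, 1.6]
gripper_width: 0.0112
grip_force: 38.0
```

Width 11 mm on a 15 mm rod means the pads hold it above its axis. I'll reopen and go lower.

```bash
python3 -m pendant '[[0,0,0,0,0,0,0.2],[0,0,0,0,0,0,0.3],[0,0,0,0,0,0,0.3],[0,0,0,0,0,1,0.3],[0,0,0,0,0,1,0.3],[0,0,0,0,0,0,0.3],[0,0,0,0,0,0,0.3],[0,0,0,0,0,0,0.3]]'
python3 -m pendant '[[0,0,0,0,0,0.5,0.3],[0,0,0,0,0,0.5,0.3],[0,0,0,0,0,0.5,0.3],[0,0,0,0,0,0.5,0.3],[0,0,0,0,0,0,0.3],[0,0,0,0,0,0,0.3],[0,0,0,0,0,0,0.3],[0,0,0,0,0,0,0.3]]'
python3 -m pendant '[[0,0,0,0,0,0,0.25],[0,0,0,0,0,0,0.2],[0,0,0,0,0,0,0.15],[0,0,0,0,0,0,0.1],[0,0,0,0,0,0,0.1],[0,0,0,0,0,0,0.1],[0,0,0,0,0,0,0.1],[0,0,0,0,0,0,0.1]]' 40
```

```text
t: 39.05
eef_pos: [0.6667, 0.0776, -0.0301]
eef_rot: [-0.0, 0.736, 0.677, -0.0]
contact_force: [-0.2, 0.0, -0.1]
gripper_width: 0.0261
grip_force: 0.0
t: 39.85
eef_pos: [0.6667, 0.0776, -0.032]
eef_rot: [0.0, 0.736, 0.677, 0.0]
contact_force: [-0.3, -0.1, 0.6]
gripper_width: 0.0254
grip_force: 0.0
t: 40.65
eef_pos: [0.6668, 0.0776, -0.0318]
eef_rot: [0.0, 0.736, 0.677, 0.0]
contact_force: [0.2, -0.4, 1.0]
gripper_width: 0.0134
grip_force: 39.1
```

```bash
python3 -m pendant '[[0,0,0,0,0,0,0.2],[0,0,0,0,0,0,0.3],[0,0,0,0,0,0,0.3],[0,0,0,0,0,1,0.3],[0,0,0,0,0,1,0.3],[0,0,0,0,0,0,0.3],[0,0,0,0,0,0,0.3],[0,0,0,0,0,0,0.3]]'
python3 -m pendant '[[0,0,0,0,0,0.5,0.3],[0,0,0,0,0,0.5,0.3],[0,0,0,0,0,0.5,0.3],[0,0,0,0,0,0.5,0.3],[0,0,0,0,0,0,0.3],[0,0,0,0,0,0,0.3],[0,0,0,0,0,0,0.3],[0,0,0,0,0,0,0.3]]'
python3 -m pendant '[[0,0,0,0,0,0,0.25],[0,0,0,0,0,0,0.2],[0,0,0,0,0,0,0.15],[0,0,0,0,0,0,0.1],[0,0,0,0,0,0,0.1],[0,0,0,0,0,0,0.1],[0,0,0,0,0,0,0.1],[0,0,0,0,0,0,0.1]]' 40
```

```text
t: 41.45
eef_pos: [0.6667, 0.0777, -0.034]
eef_rot: [0.0, 0.736, 0.677, 0.0]
contact_force: [0.1, -1.0, 0.1]
gripper_width: 0.0256
grip_force: 0.0
t: 42.25
eef_pos: [0.6667, 0.0776, -0.036]
eef_rot: [0.0, 0.736, 0.677, 0.0]
contact_force: [-0.2, 0.1, -0.6]
gripper_width: 0.0254
grip_force: 0.0
t: 43.05
eef_pos: [0.6668, 0.0776, -0.0359]
eef_rot: [0.0, 0.736, 0.677, 0.0]
contact_force: [-0.6, 0.0, 1.6]
gripper_width: 0.0134
grip_force: 39.1
```

```bash
python3 -m pendant '[[0,0,0,0,0,-5,0.1],[0,0,0,0,0,-15,0.1],[0,0,0,0,0,-25,0.1],[0,0,0,0,0,-25,0.1],[0,0,7.8,0,0,-15,0.1],[0,0,7.8,0,0,0,0.1],[0,0,7.8,0,0,0,0.1],[0,0,7.8,0,0,0,0.1]]'
python3 -m pendant '[[0,0,7.8,0,0,0,0.1],[0,0,7.8,0,0,0,0.1],[0,0,7.8,0,0,0,0.1],[0,0,7.8,0,0,0,0.1],[0,0,7.8,0,0,0,0.1],[0,0,7.6,0,0,0,0.1],[0,0,0,0,0,0,0.1],[0,0,0,0,0,0,0.1]]'
python3 go.py .4455 -.2742 .05 -82.5
```

```text
t: 43.85
eef_pos: [0.667, 0.0777, 0.0505]
eef_rot: [0.0, 0.892, 0.452, 0.001]
contact_force: [0.3, 0.2, -0.6]
gripper_width: 0.013
grip_force: 39.1
t: 44.65
eef_pos: [0.6669, 0.0776, 0.0497]
eef_rot: [0.0, 0.998, 0.066, 0.0]
contact_force: [-1.0, -0.3, 0.0]
gripper_width: 0.0135
grip_force: 39.0
t 44.65 pos [0.6669 0.0776 0.0497] rot [ 0.  -0.   0.1] shift [-2.654e+02  3.199e+02 -3.000e-01] w 0.0135 F [-1.  -0.3  0. ] gf 39.0 j6 1.47
```

```bash
python3 -m pendant '[[0,0,0,-25,31,0,0.1],[0,0,0,-30,36,0,0.1],[0,0,0,-30,36,0,0.1],[0,0,0,-30,36,0,0.1],[0,0,0,-30,36,0,0.1],[0,0,0,-30,36,0,0.1],[0,0,0,-30,36,0,0.1],[0,0,0,-30,36,0,0.1]]'
python3 -m pendant '[[0,0,0,-30,36.9,15,0.1],[0,0,0,0,0,20,0.1],[0,0,0,0,0,15,0.1],[0,0,0,0,0,0,0.1],[0,0,0,0,0,0,0.1],[0,0,0,0,0,0,0.1],[0,0,0,0,0,0,0.1],[0,0,0,0,0,0,0.1]]'
python3 go.py .4455 -.2742 -.0305 -82.5
python3 - <<'E'
from h import *
b=snapshot("side")[:,:,::-1]
cv2.imwrite("pics/g8.png",cv2.resize(b[120:220,290:460],None,fx=4.5,fy=4.5,interpolation=2))
E
```

```text
t: 45.45
eef_pos: [0.4693, -0.2349, 0.0496]
eef_rot: [0.0, 0.998, 0.066, 0.0]
contact_force: [0.2, -0.0, -1.4]
gripper_width: 0.0134
grip_force: 39.1
t: 46.25
eef_pos: [0.4462, -0.2739, -0.0002]
eef_rot: [0.001, 0.998, 0.066, 0.001]
contact_force: [0.9, -0.3, -1.1]
gripper_width: 0.0131
grip_force: 39.2
t 46.25 pos [ 4.462e-01 -2.739e-01 -2.000e-04] rot [ 0.1 -0.1  0. ] shift [-0.8  0.2 30.3] w 0.0131 F [ 0.9 -0.3 -1.1] gf 39.2 j6 0.79
```

View pics/g8.png

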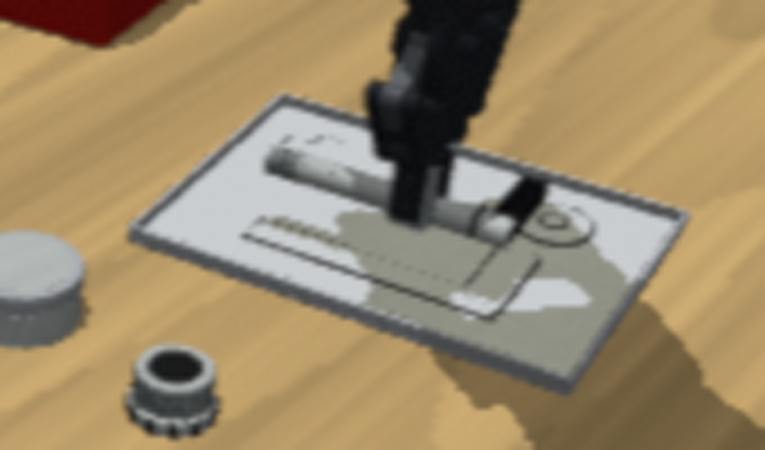

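The axle hangs level and parallel to its outline, with the lever at crop (525,195) on the correct end. Now I'll lower it.

```bash
python3 -m pendant '[[0,0,0,-0.8,0.2,10,0.1],[0,0,0,0,0,10,0.1],[0,0,0,0,0,7,0.1],[0,0,0,0,0,3,0.1],[0,0,0,0,0,0.5,0.1],[0,0,0,0,0,0.5,0.1],[0,0,0,0,0,0,0.1],[0,0,0,0,0,0,0.1]]'
python3 -m pendant '[[0,0,0,0,0,0.4,0.1],[0,0,0,0,0,0.4,0.1],[0,0,0,0,0,0.4,0.1],[0,0,0,0,0,0.4,0.1],[0,0,0,0,0,0,0.1],[0,0,0,0,0,0,0.1],[0,0,0,0,0,0,0.1],[0,0,0,0,0,0,0.1]]'
```

```text
t: 47.1
eef_pos: [0.4449, -0.2744, -0.0317]
eef_rot: [0.0, 0.998, 0.065, 0.0]
contact_force: [-0.0, -0.4, -0.7]
gripper_width: 0.0135
grip_force: 39.1
t: 47.9
eef_pos: [0.4447, -0.2743, -0.0329]
eef_rot: [-0.0, 0.998, 0.065, -0.0]
contact_force: [-1.9, 2.2, 4.9]
gripper_width: 0.0135
grip_force: 39.7
```

```bash
python3 -m pendant '[[0,0,0,0,0,-0.4,0.2],[0,0,0,0,0,0,0.3],[0,0,0,0,0,0,0.4],[0,0,0,0,0,0,0.4],[0,0,0,0,0,-10,0.4],[0,0,0,0,0,-35,0.6],[0,0,-8,0,0,-45,0.7],[0,0,-8,0,0,0,0.7]]'
python3 -m pendant '[[0,0,-8,0,0,0,0.7],[0,0,-3.3,0,0,0,0.7],[0,0,0,0,0,0,0.7],[0,0,0,0,0,0,0.7],[0,0,0,0,0,0,0.7],[0,0,0,0,0,0,0.7],[0,0,0,0,0,0,0.7],[0,0,0,0,0,0,0.7]]'
python3 go.py .4559 .1231 .03 -55.2
```

```text
t: 48.7
eef_pos: [0.4491, -0.2776, 0.0648]
eef_rot: [0.005, 0.979, 0.206, 0.004]
contact_force: [0.7, -0.0, 0.8]
gripper_width: 0.0597
grip_force: 0.0
t: 49.5
eef_pos: [0.4446, -0.2742, 0.0567]
eef_rot: [-0.0, 0.954, 0.299, -0.0]
contact_force: [-0.8, 0.3, 0.6]
gripper_width: 0.0599
grip_force: 0.0
t 49.5 pos [ 0.4446 -0.2742  0.0567] rot [-0.   0.  -0.1] shift [ 236.  -319.8   26.7] w 0.0599 F [-0.8  0.3  0.6] gf 0.0 j6 0.31
```

```bash
python3 -m pendant '[[0,0,0,22,-31,0,0.7],[0,0,0,26.5,-36,0,0.7],[0,0,0,26.5,-36,0,0.7],[0,0,0,26.5,-36,0,0.7],[0,0,0,26.5,-36,0,0.7],[0,0,0,26.5,-36,0,0.7],[0,0,0,26.5,-36,0,0.7],[0,0,0,26.5,-36,0,0.7]]'
python3 -m pendant '[[0,0,0,28.5,-36.8,10,0.7],[0,0,0,0,0,10,0.7],[0,0,0,0,0,7,0.7],[0,0,0,0,0,0,0.7],[0,0,0,0,0,0,0.7],[0,0,0,0,0,0,0.7],[0,0,0,0,0,0,0.7],[0,0,0,0,0,0,0.7]]'
python3 go.py .4559 .1231 -.031 -55.2
python3 - <<'E'
import fit as F
from h import *
a=snapshot("top")[:,:,::-1].copy(); cv2.imwrite("pics/t5.png",a)
F.mask=lambda n,a:((cv2.cvtColor(a,cv2.COLOR_BGR2GRAY)<130)|(0>1)).astype(np.uint8)
print(F.fit(a,'axle',[.4604,-.2692,.131],r=34,z0=.003))
r=cv2.resize(a[175:295,365:465],None,fx=4,fy=4,interpolation=2); b=snapshot("side")[:,:,::-1]
cv2.imwrite("pics/g9.png",np.hstack([r,cv2.resize(b[210:310,200:300],(480,480),interpolation=2)])[:, :790])
E
```

```text
t: 50.3
eef_pos: [0.4537, 0.0784, 0.0571]
eef_rot: [0.0, 0.954, 0.299, 0.0]
contact_force: [-0.0, 0.2, -0.2]
gripper_width: 0.06
grip_force: 0.0
t: 51.1
eef_pos: [0.4566, 0.1225, 0.0302]
eef_rot: [0.0, 0.955, 0.298, 0.0]
contact_force: [-0.2, 0.1, 0.4]
gripper_width: 0.0599
grip_force: 0.0
t 51.1 pos [0.4566 0.1225 0.0302] rot [ 0.  -0.  -0.1] shift [-0.3 -0.9 61.2] w 0.0599 F [-0.2  0.1  0.4] gf 0.0 j6 1.11
(array([ 0.45432256, -0.27788542,  0.34885879]), np.float64(410.75), np.uint64(210))
```

View pics/g9.png

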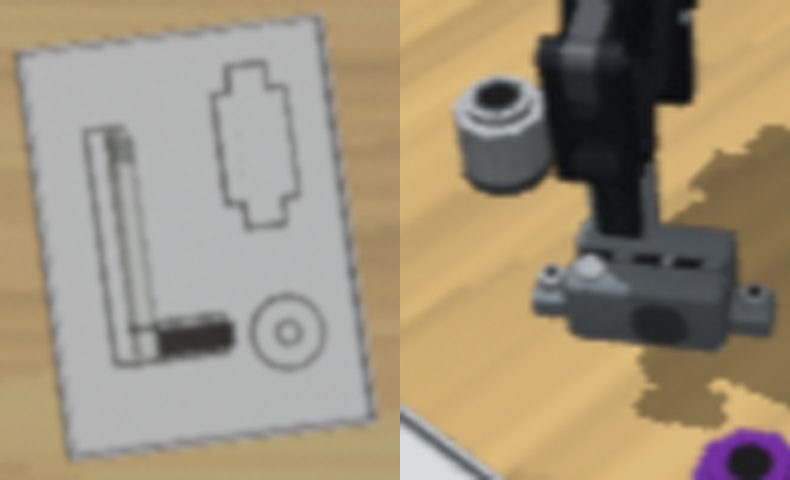

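The axle lies about 5 mm too far right and turned by 2–3° (thread end at crop (120,150) against an outline centre of 102, lever end at 235 against 228). I'll correct that after placing the caliper. The fingers at right are over the caliper body at (620,235), so I'll go down.

```bash
python3 -m pendant '[[0,0,0,-0.3,-0.9,12,0.7],[0,0,0,0,0,15,0.7],[0,0,0,0,0,15,0.7],[0,0,0,0,0,10,0.7],[0,0,0,0,0,5,0.7],[0,0,0,0,0,3,0.7],[0,0,0,0,0,1,0.7],[0,0,0,0,0,0,0.7]]'
python3 -m pendant '[[0,0,0,0,0,0,0.6],[0,0,0,0,0,0,0.5],[0,0,0,0,0,0,0.45],[0,0,0,0,0,0,0.4],[0,0,0,0,0,0,0.35],[0,0,0,0,0,0,0.3],[0,0,0,0,0,0,0.3],[0,0,0,0,0,0,0.3]]' 40
python3 - <<'E'
from h import *
a=cv2.imread("pics/t5.png").astype(int);b=cv2.imread("pics/top0.png").astype(int)
g=a.max(2)[175:295,365:465];g0=b.max(2)[175:295,365:465]
lev=(g<75); ys,xs=np.nonzero(lev); 
k,lab,st,ce=cv2.connectedComponentsWithStats(lev.astype(np.uint8),connectivity=8); i=1+st[1:,4].argmax()
q=(lab==i); w=np.clip(150-g,0,200)*cv2.dilate(q.astype(np.uint8),np.ones((3,3)))
yy,xx=np.mgrid[:120,:100]; lc=np.array([(w*xx).sum(),(w*yy).sum()])/w.sum()+[365,175]
print('lever px',lc,q.sum(),p2w("top",lc,.015))
print('rows of card gray minus before, cols 83..102(px 386..):')
for r in (32,36,40,48,56,64,72): print(r,g[r,18:44].tolist())
E
```

```text
t: 52.0
eef_pos: [0.4559, 0.1237, -0.0309]
eef_rot: [0.0, 0.954, 0.299, 0.0]
contact_force: [0.6, -0.5, 0.1]
gripper_width: 0.0599
grip_force: 0.0
t: 52.8
eef_pos: [0.4559, 0.1237, -0.0308]
eef_rot: [0.0, 0.954, 0.299, 0.0]
contact_force: [0.0, -0.7, 6.1]
gripper_width: 0.0353
grip_force: 41.5
lever px [413.41461289 259.33718995] 105 [[ 0.40710973 -0.31094882  0.015     ]]
rows of card gray minus before, cols 83..102(px 386..):
32 [181, 177, 162, 146, 143, 143, 141, 135, 127, 121, 124, 130, 140, 159, 174, 180, 182, 183, 182, 182, 183, 183, 181, 181, 182, 182]
36 [182, 181, 163, 135, 148, 173, 180, 165, 127, 102, 104, 114, 123, 121, 125, 151, 174, 182, 182, 181, 182, 182, 182, 182, 182, 183]
40 [182, 182, 172, 147, 137, 165, 182, 180, 161, 120, 107, 126, 139, 138, 133, 144, 169, 182, 183, 182, 182, 182, 182, 183, 182, 182]
48 [182, 182, 181, 177, 157, 140, 165, 181, 180, 162, 134, 137, 158, 174, 175, 163, 159, 174, 183, 183, 183, 182, 183, 182, 181, 182]
56 [181, 182, 182, 183, 177, 156, 140, 164, 180, 182, 164, 136, 134, 156, 173, 174, 162, 159, 174, 182, 183, 182, 182, 182, 182, 182]
64 [182, 182, 182, 182, 182, 180, 161, 141, 164, 181, 180, 166, 140, 139, 160, 175, 175, 162, 159, 174, 182, 182, 183, 182, 181, 182]
72 [181, 182, 182, 181, 182, 183, 180, 161, 140, 161, 180, 181, 167, 142, 143, 161, 175, 175, 162, 157, 172, 181, 182, 182, 182, 182]
```

```bash
python3 -m pendant '[[0,0,0,0,0,-5,0.3],[0,0,0,0,0,-15,0.3],[0,0,0,0,0,-30,0.3],[0,0,7,0,0,-35,0.3],[0,0,7,0,0,0,0.3],[0,0,7,0,0,0,0.3],[0,0,6.3,0,0,0,0.3],[0,0,0,0,0,0,0.3]]'
python3 go.py .519 -.347 .01 -82.5
```

```text
t: 53.6
eef_pos: [0.4547, 0.1235, 0.0531]
eef_rot: [0.0, 0.998, 0.065, -0.001]
contact_force: [-0.3, 0.8, -1.4]
gripper_width: 0.0353
grip_force: 40.8
t 53.6 pos [0.4547 0.1235 0.0531] rot [ 0.   0.1 -0. ] shift [  2.4 474.9  43.1] w 0.0353 F [-0.3  0.8 -1.4] gf 40.8 j6 1.59
```

```bash
python3 -m pendant '[[0,0,0,0,35,0,0.3],[0,0,0,0,44,0,0.3],[0,0,0,0,44,0,0.3],[0,0,0,0,44,0,0.3],[0,0,0,0,44,0,0.3],[0,0,0,0,44,0,0.3],[0,0,0,0,44,0,0.3],[0,0,0,0,44,0,0.3]]'
python3 -m pendant '[[0,0,0,0,44,0,0.3],[0,0,0,0,44,0,0.3],[0,0,0,2.4,43.9,10,0.3],[0,0,0,0,0,20,0.3],[0,0,0,0,0,13,0.3],[0,0,0,0,0,0,0.3],[0,0,0,0,0,0,0.3],[0,0,0,0,0,0,0.3]]'
python3 go.py .519 -.347 -.0265 -82.5
```

```text
t: 54.4
eef_pos: [0.4994, -0.2181, 0.0531]
eef_rot: [-0.0, 0.998, 0.066, -0.0]
contact_force: [0.2, 0.7, -1.4]
gripper_width: 0.0354
grip_force: 40.8
t: 55.2
eef_pos: [0.52, -0.3465, 0.0117]
eef_rot: [0.0, 0.998, 0.066, 0.0]
contact_force: [0.4, -0.1, -0.5]
gripper_width: 0.0352
grip_force: 41.0
t 55.2 pos [ 0.52   -0.3465  0.0117] rot [ 0.1 -0.   0. ] shift [-1.1  0.4 38.2] w 0.0352 F [ 0.4 -0.1 -0.5] gf 41.0 j6 0.77
```

```bash
python3 -m pendant '[[0,0,0,-0.8,0.4,12,0.3],[0,0,0,0,0,12,0.3],[0,0,0,0,0,8,0.3],[0,0,0,0,0,4,0.3],[0,0,0,0,0,1.5,0.3],[0,0,0,0,0,0,0.3],[0,0,0,0,0,0,0.3],[0,0,0,0,0,0,0.3]]'
python3 -m pendant '[[0,0,0,0,0,0.4,0.3],[0,0,0,0,0,0.4,0.3],[0,0,0,0,0,0.4,0.3],[0,0,0,0,0,0.4,0.3],[0,0,0,0,0,0,0.3],[0,0,0,0,0,0,0.3],[0,0,0,0,0,0,0.3],[0,0,0,0,0,0,0.3]]'
```

```text
t: 56.0
eef_pos: [0.519, -0.3478, -0.0263]
eef_rot: [0.0, 0.998, 0.065, 0.0]
contact_force: [0.1, 0.1, -0.8]
gripper_width: 0.0351
grip_force: 41.0
t: 56.8
eef_pos: [0.5188, -0.3475, -0.0277]
eef_rot: [0.0, 0.998, 0.065, -0.0]
contact_force: [-3.1, 1.9, 5.8]
gripper_width: 0.0352
grip_force: 41.8
```

```bash
python3 -m pendant '[[0,0,0,0,0,-0.4,0.4],[0,0,0,0,0,0,0.5],[0,0,0,0,0,0,0.55],[0,0,0,0,0,0,0.55],[0,0,0,0,0,-10,0.55],[0,0,0,0,0,-30,0.5],[0,0,0,0,0,-40,0.45],[0,0,0,0,0,0,0.4]]'
python3 go.py .4447 -.2743 .01 -82.5
```

```text
t: 57.6
eef_pos: [0.5229, -0.3507, 0.0599]
eef_rot: [0.004, 0.998, 0.065, 0.005]
contact_force: [0.6, -0.6, -0.4]
gripper_width: 0.0344
grip_force: 0.0
t 57.6 pos [ 0.5229 -0.3507  0.0599] rot [ 0.5 -0.5 -0. ] shift [-67.5 -85.9  49.9] w 0.0344 F [ 0.6 -0.6 -0.4] gf 0.0 j6 0.76
```

```bash
python3 -m pendant '[[0,0,0,-21,-27,0,0.4],[0,0,0,-21,-27,0,0.4],[0,0,0,-22,-28,10,0.4],[0,0,0,0,0,20,0.4],[0,0,0,0,0,10,0.4],[0,0,0,0,0,0,0.4],[0,0,0,0,0,0,0.4],[0,0,0,0,0,0,0.4]]'
python3 go.py .4447 -.2743 -.0325 -82.5
```

```text
t: 58.4
eef_pos: [0.4458, -0.2755, 0.0132]
eef_rot: [0.001, 0.998, 0.065, 0.001]
contact_force: [0.1, 0.3, 1.3]
gripper_width: 0.0343
grip_force: 0.0
t 58.4 pos [ 0.4458 -0.2755  0.0132] rot [ 0.1 -0.1 -0.1] shift [-0.9 -1.3 45.7] w 0.0343 F [0.1 0.3 1.3] gf 0.0 j6 0.78
```

Grip it, lift 2 mm, shift 5 mm to tray +y (tool −y), and set it down.

```bash
python3 -m pendant '[[0,0,0,-0.5,-1,15,0.4],[0,0,0,0,0,13,0.4],[0,0,0,0,0,8,0.4],[0,0,0,0,0,5,0.4],[0,0,0,0,0,2,0.4],[0,0,0,0,0,1,0.4],[0,0,0,0,0,0,0.4],[0,0,0,0,0,0,0.4]]'
python3 -m pendant '[[0,0,0,0,0,0,0.3],[0,0,0,0,0,0,0.2],[0,0,0,0,0,0,0.1],[0,0,0,0,0,0,0.1],[0,0,0,0,0,0,0.1],[0,0,0,0,0,0,0.1],[0,0,0,0,0,-1,0.1],[0,0,0,0,0,-1,0.1]]' 40
python3 -m pendant '[[0,0,0,0,-1.7,0,0.1],[0,0,0,0,-1.7,0,0.1],[0,0,0,0,-1.7,0,0.1],[0,0,0,0,0,0,0.1],[0,0,0,0,0,1,0.1],[0,0,0,0,0,0.6,0.1],[0,0,0,0,0,0.4,0.1],[0,0,0,0,0,0,0.1]]'
```

```text
t: 59.2
eef_pos: [0.4444, -0.2738, -0.0315]
eef_rot: [0.0, 0.998, 0.065, 0.0]
contact_force: [0.5, -0.0, 0.3]
gripper_width: 0.0343
grip_force: 0.0
t: 60.0
eef_pos: [0.4435, -0.2731, -0.0305]
eef_rot: [-0.0, 0.998, 0.065, -0.0]
contact_force: [-0.1, -0.6, -0.2]
gripper_width: 0.0133
grip_force: 39.0
t: 60.8
eef_pos: [0.4434, -0.2685, -0.0314]
eef_rot: [-0.0, 0.998, 0.065, -0.0]
contact_force: [-2.2, 2.8, 5.1]
gripper_width: 0.0134
grip_force: 39.6
```

```bash
python3 -m pendant '[[0,0,0,0,0,-0.4,0.2],[0,0,0,0,0,0,0.3],[0,0,0,0,0,0,0.4],[0,0,0,0,0,0,0.4],[0,0,0,0,0,-10,0.4],[0,0,0,0,0,-35,0.6],[0,0,-8,0,0,-45,0.65],[0,0,-8,0,0,0,0.65]]'
python3 -m pendant '[[0,0,-8,0,0,0,0.65],[0,0,-8,0,0,0,0.65],[0,0,-8,0,0,0,0.65],[0,0,-8,0,0,0,0.65],[0,0,-8,0,0,0,0.65],[0,0,-8,0,0,0,0.65],[0,0,-8,0,0,0,0.65],[0,0,-8,0,0,0,0.65]]'
python3 -m pendant '[[0,0,-8,0,0,0,0.65],[0,0,-2,0,0,0,0.65],[0,0,0,0,0,0,0.65],[0,0,0,0,0,0,0.65],[0,0,0,0,0,0,0.65],[0,0,0,0,0,0,0.65],[0,0,0,0,0,0,0.65],[0,0,0,0,0,0,0.65]]'
python3 go.py .5551 .1096 .03 7.5
```

```text
t: 61.6
eef_pos: [0.4477, -0.2718, 0.0664]
eef_rot: [0.005, 0.979, 0.206, 0.004]
contact_force: [0.1, -0.7, 1.4]
gripper_width: 0.0554
grip_force: 0.0
t: 62.4
eef_pos: [0.4435, -0.2686, 0.0593]
eef_rot: [0.0, 0.721, 0.693, 0.0]
contact_force: [0.9, -0.8, -0.2]
gripper_width: 0.0552
grip_force: 0.0
t: 63.2
eef_pos: [0.4433, -0.2684, 0.0585]
eef_rot: [-0.0, 0.66, 0.752, -0.0]
contact_force: [-0.0, 0.7, 0.2]
gripper_width: 0.0556
grip_force: 0.0
t 63.2 pos [ 0.4433 -0.2684  0.0585] rot [-0.  -0.  -0.1] shift [360.2 160.2  28.5] w 0.0556 F [-0.   0.7  0.2] gf 0.0 j6 -0.78
```

```bash
python3 -m pendant '[[0,0,0,34,15,0,0.65],[0,0,0,40,18,0,0.65],[0,0,0,40,18,0,0.65],[0,0,0,40,18,0,0.65],[0,0,0,40,18,0,0.65],[0,0,0,40,18,0,0.65],[0,0,0,40,18,0,0.65],[0,0,0,40,18,0,0.65]]'
python3 -m pendant '[[0,0,0,46.2,19.2,5,0.65],[0,0,0,0,0,10,0.65],[0,0,0,0,0,13,0.65],[0,0,0,0,0,0,0.65],[0,0,0,0,0,0,0.65],[0,0,0,0,0,0,0.65],[0,0,0,0,0,0,0.65],[0,0,0,0,0,0,0.65]]'
python3 go.py .5551 .1096 -.028 7.5
cat > cmp.py <<'E'
import fit as F
from h import *
a=snapshot("top")[:,:,::-1].copy(); cv2.imwrite("pics/t6.png",a)
F.mask=lambda n,a:(a.max(2)<150).astype(np.uint8)
print('caliper',F.fit(a,'caliper',[.519,-.349,.131],r=24,z0=.003),'want .519 -.349 .131')
g=a.max(2)[175:295,365:465].astype(int); lev=(g<75).astype(np.uint8); lev[:70]=0
k,lab,st,ce=cv2.connectedComponentsWithStats(lev); i=1+st[1:,4].argmax(); q=cv2.dilate((lab==i).astype(np.uint8),np.ones((3,3)))
w=np.clip(150-g,0,200)*q; yy,xx=np.mgrid[:120,:100]; lc=np.array([(w*xx).sum(),(w*yy).sum()])/w.sum()+[365,175]
print('lever',p2w("top",lc,.015),'want .4068 -.3065')
for r in (40,56,72): print(g[r,18:44].tolist())
g0=cv2.imread("pics/top0.png").max(2)[175:295,365:465].astype(int)
for r in (40,56,72): print('0',g0[r,18:44].tolist())
E
python3 cmp.py
```

```text
t: 64.0
eef_pos: [0.5427, 0.063, 0.0586]
eef_rot: [0.0, 0.66, 0.752, 0.0]
contact_force: [-0.1, -0.6, 0.3]
gripper_width: 0.0555
grip_force: 0.0
t: 64.8
eef_pos: [0.5558, 0.1087, 0.0311]
eef_rot: [0.0, 0.66, 0.751, 0.0]
contact_force: [0.4, 0.4, 0.5]
gripper_width: 0.0553
grip_force: 0.0
t 64.8 pos [0.5558 0.1087 0.0311] rot [ 0.1  0.  -0.1] shift [ 1.  -0.5 59.1] w 0.0553 F [0.4 0.4 0.5] gf 0.0 j6 -0.03
caliper (array([ 0.5196208 , -0.34580477,  0.15418399]), np.float64(133.84375), np.uint64(748)) want .519 -.349 .131
lever [[ 0.40637192 -0.30577299  0.015     ]] want .4068 -.3065
[190, 189, 179, 154, 138, 152, 134, 110, 110, 120, 128, 129, 119, 133, 172, 190, 189, 190, 190, 189, 190, 189, 190, 189, 189, 189]
[189, 189, 189, 190, 185, 162, 145, 152, 142, 136, 156, 176, 182, 171, 146, 138, 168, 187, 189, 188, 190, 189, 190, 189, 191, 189]
[189, 189, 190, 189, 190, 189, 188, 167, 144, 156, 154, 144, 159, 179, 184, 174, 147, 129, 154, 181, 190, 189, 189, 189, 189, 188]
0 [166, 165, 157, 135, 124, 151, 165, 167, 167, 167, 167, 165, 149, 135, 151, 166, 167, 167, 167, 167, 168, 167, 166, 166, 167, 167]
0 [166, 167, 166, 168, 162, 143, 129, 150, 166, 168, 167, 167, 167, 165, 151, 137, 151, 165, 167, 167, 166, 168, 168, 167, 167, 166]
0 [167, 166, 166, 166, 167, 167, 163, 147, 128, 148, 163, 167, 167, 166, 168, 164, 152, 132, 140, 161, 166, 168, 167, 166, 167, 166]
```

```bash
python3 - <<'E'
import fit as F
from h import *
a=cv2.imread("pics/t6.png")
for th in (100,115,128):
  F.mask=lambda n,a:(a.max(2)<th).astype(np.uint8)
  print('caliper',F.fit(a,'caliper',[.519,-.347,.131],r=24,z0=.003),'want .519 -.349 .131')
E
python3 -m pendant '[[0,0,0,1,-0.5,12,0.65],[0,0,0,0,0,15,0.65],[0,0,0,0,0,15,0.65],[0,0,0,0,0,10,0.65],[0,0,0,0,0,5,0.65],[0,0,0,0,0,2,0.65],[0,0,0,0,0,1,0.65],[0,0,0,0,0,0,0.65]]'
python3 -m pendant '[[0,0,0,0,0,0,0.55],[0,0,0,0,0,0,0.48],[0,0,0,0,0,0,0.42],[0,0,0,0,0,0,0.36],[0,0,0,0,0,0,0.3],[0,0,0,0,0,0,0.3],[0,0,0,0,0,0,0.3],[0,0,0,0,0,0,0.3]]' 40
```

```text
caliper (array([ 0.4021957 , -0.32237144,  0.79256988]), np.float64(65.0), np.uint64(65)) want .519 -.349 .131
caliper (array([ 0.52018547, -0.34639996,  0.06578546]), np.float64(280.65625), np.uint64(327)) want .519 -.349 .131
caliper (array([ 0.52074065, -0.34822301,  0.00196109]), np.float64(168.9375), np.uint64(458)) want .519 -.349 .131
t: 65.65
eef_pos: [0.5552, 0.1102, -0.0291]
eef_rot: [0.0, 0.66, 0.752, 0.0]
contact_force: [0.4, -0.2, 0.1]
gripper_width: 0.0556
grip_force: 0.0
t: 66.45
eef_pos: [0.5553, 0.1102, -0.0289]
eef_rot: [0.0, 0.66, 0.752, 0.0]
contact_force: [-0.3, 0.2, 5.7]
gripper_width: 0.0336
grip_force: 40.1
```

```bash
python3 -m pendant '[[0,0,0,0,0,-5,0.3],[0,0,0,0,0,-15,0.3],[0,0,0,0,0,-30,0.3],[0,0,0,0,0,-35,0.3],[0,0,0,0,0,0,0.3],[0,0,0,0,0,0,0.3],[0,0,0,0,0,0,0.3],[0,0,0,0,0,0,0.3]]'
python3 go.py .4111 -.3648 .02 7.5
```

```text
t: 67.25
eef_pos: [0.5532, 0.11, 0.0537]
eef_rot: [-0.001, 0.66, 0.752, -0.001]
contact_force: [0.1, 0.6, -1.9]
gripper_width: 0.0335
grip_force: 40.0
t 67.25 pos [0.5532 0.11   0.0537] rot [-0.2 -0.  -0. ] shift [-452.2 -202.9   33.7] w 0.0335 F [ 0.1  0.6 -1.9] gf 40.0 j6 -0.03
```

```bash
python3 -m pendant '[[0,0,0,-34,-15,0,0.3],[0,0,0,-42,-19,0,0.3],[0,0,0,-42,-19,0,0.3],[0,0,0,-42,-19,0,0.3],[0,0,0,-42,-19,0,0.3],[0,0,0,-42,-19,0,0.3],[0,0,0,-42,-19,0,0.3],[0,0,0,-42,-19,0,0.3]]'
python3 -m pendant '[[0,0,0,-42,-19,0,0.3],[0,0,0,-42,-19,0,0.3],[0,0,0,-40.2,-16.9,10,0.3],[0,0,0,0,0,15,0.3],[0,0,0,0,0,10,0.3],[0,0,0,0,0,0,0.3],[0,0,0,0,0,0,0.3],[0,0,0,0,0,0,0.3]]'
python3 go.py .4111 -.3648 -.0245 7.5
```

```text
t: 68.05
eef_pos: [0.4489, -0.2354, 0.0543]
eef_rot: [-0.001, 0.66, 0.752, -0.0]
contact_force: [0.7, -0.2, -1.0]
gripper_width: 0.0334
grip_force: 40.1
t: 68.85
eef_pos: [0.4129, -0.3637, 0.0209]
eef_rot: [0.0, 0.659, 0.752, -0.0]
contact_force: [-0.1, 0.3, -0.4]
gripper_width: 0.0339
grip_force: 40.1
t 68.85 pos [ 0.4129 -0.3637  0.0209] rot [0.  0.  0.1] shift [-0.8 -2.  45.4] w 0.0339 F [-0.1  0.3 -0.4] gf 40.1 j6 -0.95
```

```bash
python3 -m pendant '[[0,0,0,-0.6,-1.6,12,0.3],[0,0,0,0,0,14,0.3],[0,0,0,0,0,10,0.3],[0,0,0,0,0,6,0.3],[0,0,0,0,0,2.5,0.3],[0,0,0,0,0,0,0.3],[0,0,0,0,0,0,0.3],[0,0,0,0,0,0,0.3]]'
python3 -m pendant '[[0,0,0,0,0,0.4,0.3],[0,0,0,0,0,0.4,0.3],[0,0,0,0,0,0.4,0.3],[0,0,0,0,0,0.4,0.3],[0,0,0,0,0,0,0.3],[0,0,0,0,0,0,0.3],[0,0,0,0,0,0,0.3],[0,0,0,0,0,0,0.3]]'
```

```text
t: 69.65
eef_pos: [0.4111, -0.3658, -0.0234]
eef_rot: [0.001, 0.66, 0.752, -0.0]
contact_force: [0.1, 0.5, -1.0]
gripper_width: 0.0335
grip_force: 40.1
t: 70.45
eef_pos: [0.4108, -0.3654, -0.0256]
eef_rot: [0.0, 0.66, 0.752, -0.0]
contact_force: [-0.8, 0.8, -1.7]
gripper_width: 0.0338
grip_force: 40.1
```

```bash
python3 -m pendant '[[0,0,0,0,0,0.4,0.3],[0,0,0,0,0,0.4,0.3],[0,0,0,0,0,0.2,0.3],[0,0,0,0,0,0,0.3],[0,0,0,0,0,0,0.3],[0,0,0,0,0,0,0.3],[0,0,0,0,0,0,0.3],[0,0,0,0,0,0,0.3]]'
```

```text
t: 71.25
eef_pos: [0.4108, -0.3654, -0.0259]
eef_rot: [-0.0, 0.66, 0.752, -0.0]
contact_force: [-2.0, 2.0, 5.2]
gripper_width: 0.0336
grip_force: 40.6
```

```bash
python3 -m pendant '[[0,0,0,0,0,-0.5,0.4],[0,0,0,0,0,0,0.48],[0,0,0,0,0,0,0.55],[0,0,0,0,0,0,0.55],[0,0,0,0,0,-10,0.55],[0,0,0,0,0,-35,0.55],[0,0,0,0,0,-40,0.55],[0,0,0,0,0,0,0.55]]'
python3 -m pendant '[[0,0,0,35,0,0,0.55],[0,0,0,42,0,0,0.55],[0,0,0,42,0,0,0.55],[0,0,0,42,0,0,0.55],[0,0,0,42,0,0,0.55],[0,0,0,42,0,0,0.55],[0,0,0,42,0,0,0.55],[0,0,0,0,0,0,0.55]]'
cat > fin.py <<'E'
import fit as F
from h import *
a=snapshot("top")[:,:,::-1].copy(); cv2.imwrite("pics/t7.png",a)
a0=cv2.imread("pics/top0.png")
def diff(n,a_): 
    # changed against the empty card, brightness levelled
    s=np.median(a[200:270,425:430].astype(float))/np.median(a0[200:270,425:430].astype(float)) if 0 else 1
    c=lambda i:i[175:295,365:465].astype(float)
    k=np.percentile(c(a).max(2),80)/np.percentile(c(a0).max(2),80)
    d=np.abs(a.astype(float)-a0*k).max(2); return (d>T).astype(np.uint8)
F.mask=diff
for T in (20,30,40):
  print(T,'cal',[np.round(v,4) for v in F.fit(a,'caliper',[.519,-.348,.131],r=26,z0=.003)],'want .519 -.349 .131')
  print(T,'fh',[np.round(v,4) for v in F.fit(a,'freehub',[.411,-.367,0],r=16,z0=.003,sym=True)],'want .4109 -.367')
E
python3 fin.py
```

```text
t: 72.05
eef_pos: [0.4143, -0.3692, 0.0664]
eef_rot: [0.006, 0.66, 0.752, -0.001]
contact_force: [-0.5, 0.2, -0.1]
gripper_width: 0.0469
grip_force: 0.0
t: 72.85
eef_pos: [0.3725, -0.0772, 0.0585]
eef_rot: [-0.0, 0.658, 0.753, 0.0]
contact_force: [1.0, 0.6, 0.0]
gripper_width: 0.0469
grip_force: 0.0
20 cal [array([ 0.5194, -0.3494,  0.1451]), np.float64(56.0938), np.uint64(622)] want .519 -.349 .131
20 fh [array([ 0.4104, -0.3636, -0.0722]), np.float64(49.7812), np.uint64(219)] want .4109 -.367
30 cal [array([ 0.5199, -0.3504,  0.1253]), np.float64(55.6406), np.uint64(582)] want .519 -.349 .131
30 fh [array([ 0.4126, -0.3599, -0.036 ]), np.float64(171.75), np.uint64(84)] want .4109 -.367
40 cal [array([ 0.5196, -0.3494,  0.1368]), np.float64(74.2188), np.uint64(541)] want .519 -.349 .131
40 fh [array([ 0.4122, -0.3578, -0.2574]), np.float64(179.4688), np.uint64(72)] want .4109 -.367
```

```bash
python3 - <<'E'
from h import *
for f,g,z in (("t7",(.4109,-.367),.040),("top0",(.5551,.1078),.037)):
    a=cv2.imread(f"pics/{f}.png").max(2).astype(float); u,v=w2p("top",[*g,z])[0]; r=5
    x0,y0=int(round(u)),int(round(v)); c=a[y0-r:y0+r+1,x0-r:x0+r+1]; yy,xx=np.mgrid[-r:r+1,-r:r+1]
    w=np.clip(100-c,0,None)*(xx**2+yy**2<26); p=[x0+(w*xx).sum()/w.sum(),y0+(w*yy).sum()/w.sum()]
    print(f,c.min(),np.round(p2w("top",p,z),4),'want',g)
a=cv2.imread("pics/t7.png").astype(int);b=cv2.imread("pics/top0.png").astype(int)
for n,(u,v) in dict(bb=(326,232),tin=(332,188),spanner=(320,148)).items(): print(n,np.abs(a-b)[v-10:v+10,u-12:u+12].mean())
E
```

```text
t7 40.0 [[ 0.4102 -0.3687  0.04  ]] want (0.4109, -0.367)
top0 43.0 [[0.5547 0.1075 0.037 ]] want (0.5551, 0.1078)
bb 5.884027777777778
tin 8.69375
spanner 7.528472222222222
```

```bash
python3 -c "
from workcell import *
print(finish_job())"
```

```text
the job is handed in; nothing more can be done
None
```

I placed all five parts on their outlines, within about 2 mm by camera fit, and handed the job in at about 73 s of the 122 s allowed; the bottom-bracket cup, grease tin, spanner and purple look-alikes were not touched.

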